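Set out the router tool holders from the locked tilt bin

ROBOT

A 6-joint arm with a two-finger parallel gripper is mounted at the origin on the work surface; the furniture and walls round the work are solid. World frame = base frame: x ahead of the robot, y to its left, z up, the work surface at z = 0. Lengths are in mm, angles in rad, forces in N, time in s.
With the tool pointing down it reaches from about 275 to 750 mm from the base axis. Payload 10.2 kg.
Tool frame: the origin (TCP) lies midway between the tips of the shut fingers; the grasp point (between the pads) lies 19 mm behind it; z points along the fingers, y is the line along which they close (so a half turn about z gives the same grasp; the last joint's range is limited). The gripper opens to 85 mm and grips with 20 to 120 N. Pads are 22 mm wide; open, the fingers measure 114 mm over their backs; the gripper's body (76 mm by 85 mm) begins 54 mm behind the grasp point. The pads swing forward as they close: fully open they stand 13 mm farther back than shut.
Start: joints at [-1.55, 0.313, 1.498, -0, 1.331, -0.223], TCP at [126.717, -509.484, 207.494] pointing down, gripper open.
Joint ranges: [-2.94, 2.94], [-0.97, 2.17], [0.19, 2.56], [-1.23, 4.37], [0.02, 3.11], [-2.88, 2.88]. Speed limits (rad/s): [2.39, 2.39, 3.01, 3.14, 3.14, 3.14].

INTERFACE

Orientations are given as a unit quaternion [w, x, y, z].
In Python, from rig import ctrl gives the robot as it stands.
- The arm moves only by the tool send_rows, never from a script. Its argument "targets" is a list of rows, each a list of 7 numbers: the closure, from -1 (fully open) to 1 (shut), so that 0 is half open, then the shift along the tool's x, y, z in m, then the turn, a rotation vector about the tool's x, y, z in rad. In form: [[claw, dx, dy, dz, ax, ay, az], ...]. A call has exactly 10 rows; each row shifts and turns the commanded pose from where the row before left it, along the tool's axes as they then stand; what a row does not reach is not made up. A row lasts 1/8 s, in which the tool goes at most 62.5 mm and 10.7 degrees, less where a joint would pass 70% of its speed; a pose out of reach is approached as far as the arm can. A call with a gripper value outside its range is refused whole. The fingers move at their own pace and stop on an object; "squeeze" is the grip in N (left out, the last holds). Time passes only in rows, so rows that do not move let the fingers close, or fill a call up. It gives the time, the measured TCP pose, the force, the opening and the grip force at its end, in the units of the state.
- ctrl.sense(): the state, without advancing time (a new reading comes with each control period).
- ctrl.capture(name): name is "side" or "top" or "wrist"; returns a dict with "img" (384x512x3 uint8, red, green, blue), "camera_matrix" (3x3 intrinsics, pixels), "R" (3x3) and "t" (3): a world point X has camera coordinates R X + t. Camera axes: x right, y down, z forward; pixel columns grow to the right and rows downward; lengths in mm; the calibration is good to about 2 mm. A picture is of the moment at which its call begins. There is no depth.
- ctrl.finish_job(): hands the job in; it is judged then, once.
Trained networks look in a picture, given as the dict that the camera call returned (one of the last four; its "shot" number tells which), for a name from the list of things; names that differ only in an ending like _2 or _b are one class to them, and where a whole thing is asked for, a point or a joint stands for the part that bears it (a point fixed in the world has none). Each returns a list of dicts, best first, with "score" (0 to 1); they miss things now and then, are a little off and sometimes report something else, mostly with a low value. They report only what shows in the picture. A call takes as long as a camera call.
- ctrl.boxes_of(query, picture): "extent" ([left, top, width, height] in pixels, round what is visible of it).
- ctrl.landmark_of(query, picture): "point" ([column, row] in pixels: a listed point, or the origin of a listed thing).
The state is a dict: "time_s": time; "joints": joint angles; "dq": joint speeds; "tau": joint torques, N m; "eef_pos": TCP position; "ee_rot": TCP orientation; "force": force on the tool from outside, world axes, zero at the start; "wrist_torque": the same for the moment, N m; "grip_width": opening from 0.0 (shut) to 1.0 (fully open); "grip_force": force on a finger pad.
Only numpy, scipy, OpenCV 4.12 (cv2) and the standard library are available. Lean on these libraries where they do the work, as an engineer would, in place of code of your own. Each camera call takes 0.05 s, during which the arm holds its last target. There are 200 camera calls.

TASK

Draw the locking pin of the tilt-out bin, swing the bin forward until it rests on its stop, and scoop every tool holder out of its mouth, standing each one upright with its taper fully home in a tapered sleeve of the stand. Then swing the empty bin fully shut and lock it again by putting the pin down through both eyes until its knob sits on the upper one. Leave the other things on the table where they lie.

Things in the scene. Friction and masses are not known exactly. Their poses are not given: they have to be found in the camera images.
- rack: Fixed plywood rack, 130 deep (x) x 272 wide (y) x 144 mm high, a tilt-out bin along its front. Origin: centre of its underside; x points from front to back, y to its left, z up. Roof front edge at x -48. A steel strip (4 mm thick, y 150..180, x -105..20, top at z 104) beside its left cheek has two eyes, lock_eye in front of the bin and park_eye; free space below the strip
- bin (a joint): Bin hinge, level along the rack's y at the foot of its front panel: 0 = shut (panel upright), grows as its top swings forward (rack -x), 0.52 = open on its stop. Beyond about 0.45 it falls open and stays, below 0.15 it falls shut, between it may stay put; under 6 N at the handle moves it. Four cells at rack y -90, -30, 30, 90. Open, the holders lean on the panel, heads up. Blocked by the pin
- bin_hinge (a point): Middle of the bin's hinge line (65 mm before the rack's origin, 24 mm above the table), frame parallel to the rack's. In the shut bin, measured from here: floor 6 mm up, cells 42 mm wide and x 5..51 mm, wooden blocks between cells 42 mm high, rear wall 56 mm high; shut, the roof (rack z 132..144) is over the holders' heads
- bin_handle (a point): Middle of the bar handle on the bin's front panel: round bar, 11 mm thick, 110 mm long along the rack's y, its axis 35 mm in front of the panel's face and 72 mm up the panel from the hinge line; 29 mm of free space between bar and panel. Moves with the bin; its z runs up along the panel, its x into the bin
- bin_top_edge (a point): Middle of the top edge of the bin's front panel, 86 mm from the hinge line; panel 10 mm thick, from rack y -136 to +136; moves with the bin; z runs up along the panel, x into the bin
- bin_eye (a point): Centre of the eye in the steel ear on the front panel, at the ear's upper face; round hole 12 mm, ear 4 mm thick, 30 mm wide. Moves with the bin; shut, it lies right under lock_eye, 28 mm lower
- lock_eye (a point): Centre of the front eye of the rack's strip, at the strip's upper face: round upright hole 12 mm. Frame parallel to the rack's
- park_eye (a point): Centre of the rear eye of the strip, 48 mm behind lock_eye, same hole: a place to stand the pin while the bin is open. Frame parallel to the rack's
- lock_pin: Locking pin: steel shaft 8 mm thick, 70 mm long with a round end, under a black knob 34 mm high and 25 mm across (its lowest 10 mm 22 mm across). Origin at the shoulder between shaft and knob, z up out of the knob; it starts down through lock_eye and bin_eye with the knob's flat underside on the strip
- pin_tip (a point): Free end of the pin's shaft, 70 mm below its origin
- stand: Loose wooden stand, 170 x 170 x 60 mm, 1.2 kg, with four grey plastic tapered sleeves in its top. Origin: centre of its underside; z up. It may get pushed 2 to 4 cm along the table while you work
- holder_0: Steel router tool holder 1 (two to four of the four are there; all are alike), 84 mm long, 0.2 kg. Origin at the middle of its small end; z runs along its axis to the head. From the small end: taper 12.8 mm across growing to 25 mm at 42 mm (7:24), flange 34 mm across from 42 to 50 mm, cylindrical head 26 mm across from 50 to 84 mm (grip here). Starts in one cell of the bin, small end down
- holder_1: Steel router tool holder 2 (two to four of the four are there; all are alike), 84 mm long, 0.2 kg. Origin at the middle of its small end; z runs along its axis to the head. From the small end: taper 12.8 mm across growing to 25 mm at 42 mm (7:24), flange 34 mm across from 42 to 50 mm, cylindrical head 26 mm across from 50 to 84 mm (grip here). Starts in one cell of the bin, small end down
- holder_2: Steel router tool holder 3 (two to four of the four are there; all are alike), 84 mm long, 0.2 kg. Origin at the middle of its small end; z runs along its axis to the head. From the small end: taper 12.8 mm across growing to 25 mm at 42 mm (7:24), flange 34 mm across from 42 to 50 mm, cylindrical head 26 mm across from 50 to 84 mm (grip here). Starts in one cell of the bin, small end down
- holder_3: Steel router tool holder 4 (two to four of the four are there; all are alike), 84 mm long, 0.2 kg. Origin at the middle of its small end; z runs along its axis to the head. From the small end: taper 12.8 mm across growing to 25 mm at 42 mm (7:24), flange 34 mm across from 42 to 50 mm, cylindrical head 26 mm across from 50 to 84 mm (grip here). Starts in one cell of the bin, small end down
- socket_0 (a point): Centre of the mouth of tapered sleeve 1 of the stand, 64 mm above the table, bore 25 mm across here, tapering 7:24 to 11 mm at 48 mm depth, open below; z up. A holder's taper is home when its small end is 42 mm below this point (flange 0 to 2 mm above the rim). Sleeves lie 80 mm apart in a square
- socket_1 (a point): Centre of the mouth of tapered sleeve 2 of the stand, 64 mm above the table, bore 25 mm across here, tapering 7:24 to 11 mm at 48 mm depth, open below; z up. A holder's taper is home when its small end is 42 mm below this point (flange 0 to 2 mm above the rim). Sleeves lie 80 mm apart in a square
- socket_2 (a point): Centre of the mouth of tapered sleeve 3 of the stand, 64 mm above the table, bore 25 mm across here, tapering 7:24 to 11 mm at 48 mm depth, open below; z up. A holder's taper is home when its small end is 42 mm below this point (flange 0 to 2 mm above the rim). Sleeves lie 80 mm apart in a square
- socket_3 (a point): Centre of the mouth of tapered sleeve 4 of the stand, 64 mm above the table, bore 25 mm across here, tapering 7:24 to 11 mm at 48 mm depth, open below; z up. A holder's taper is home when its small end is 42 mm below this point (flange 0 to 2 mm above the rim). Sleeves lie 80 mm apart in a square
- spanner_small: Small open-end spanner, 31 x 168 x 5 mm, lying on the table; a bystander, origin under its middle
- tape_measure: Yellow and black tape measure, 38 x 83 x 66 mm; a bystander, origin under its middle
- masking_tape: Roll of masking tape, 105 mm across, 25 mm high; a bystander, origin under its middle

How it is judged:
By the outcome, as a careful person would: the job done as asked, in the order asked, and still so for the second after the job is handed in, with the robot touching nothing.
Of holder_0, holder_1, holder_2, holder_3 only 2 to 4 are there at a start; the rules pass over those that are not, and their reading is None.
At some moment in a run one of stand may be knocked a few centimetres aside while the robot is not near it.
Once in a run the grip may slacken for a moment while it holds something.
It also fails if it takes over 210 s, if anything falls off the work surface, if the arm or the gripper's body presses on something with over 40 N, if the wrist force passes 120 N, or if a joint passes its speed limit or range.

## Working session

There is one attempt and no reset: what is moved stays moved. The work goes in short steps, Python scripts to look and compute and a tool call to move; the robot and the scene stay as the last step left them, time stands still between calls to the robot, and variables do not carry over. Pictures are saved under pics/ and viewed, at most 14 in all, crops included, and the job is handed in when it is done.

Besides the shell and the picture viewer there is one more tool, called as name(argument=value, ...) on one line, values as JSON. send_rows: Moves the arm, as the interface text tells. Its arguments: {"type":"object","properties":{"targets":{"type":"array"},"squeeze":{"type":"number"}},"required":["targets"]}

```bash
ls; mkdir -p pics; cat > h.py <<'E'
import numpy as np,cv2
from scipy.spatial.transform import Rotation as Ro
from rig import ctrl
def ray(p,px):
    K=np.array(p["camera_matrix"]);R=np.array(p["R"]);t=np.array(p["t"])
    d=R.T@np.linalg.solve(K,[px[0],px[1],1.]);return -R.T@t,d/np.linalg.norm(d)
def atz(p,px,z):
    c,d=ray(p,px);return c+d*(z-c[2])/d[2]
def proj(p,X):
    K=np.array(p["camera_matrix"]);v=np.array(p["R"])@np.array(X,float)+np.array(p["t"]);v=K@v;return v[:2]/v[2]
def tri(rs):
    A=np.zeros((3,3));b=np.zeros(3)
    for c,d in rs:
        M=np.eye(3)-np.outer(d,d);A+=M;b+=M@c
    return np.linalg.solve(A,b)
def save(p,n,crop=None,s=1):
    im=np.array(p["img"])[:,:,::-1]
    if crop:im=im[crop[1]:crop[3],crop[0]:crop[2]]
    cv2.imwrite("pics/"+n+".png",cv2.resize(im,None,fx=s,fy=s))
E
python3 - <<'E'
from h import *
s=ctrl.sense();print(s)
T=ctrl.capture("top");S=ctrl.capture("side")
for n,p in (("top",T),("side",S)):
    save(p,n+"0")
    print(n,np.round(ray(p,(256,192)),2).tolist())
    for q in ["rack","bin_handle","bin_top_edge","bin_eye","lock_eye","park_eye","lock_pin","stand","holder_0","socket_0","spanner_small","tape_measure","masking_tape","bin_hinge"]:
        print(q,[(np.round(a["point"],1).tolist(),round(a["score"],2)) for a in ctrl.landmark_of(q,p)][:6])
a=cv2.imread("pics/top0.png");b=cv2.imread("pics/side0.png")
cv2.imwrite("pics/both.png",cv2.resize(np.vstack([a,b]),None,fx=.78,fy=.78))
E
```

```text
pics
{'time_s': 0.0, 'joints': array([-1.55042217e+00,  3.13470710e-01,  1.49844712e+00, -1.14086383e-06,
        1.33099648e+00, -2.23392358e-01]), 'dq': array([-0.00015852, -0.00120615, -0.00018204,  0.00065687,  0.00020138,
       -0.00069569]), 'tau': array([-3.30578594e-03, -4.12269402e+01, -2.59742242e+01, -2.86341337e-04,
        4.13047223e-03,  4.88348221e-06]), 'eef_pos': array([ 126.69945032, -509.1834504 ,  206.92072009]), 'ee_rot': array([-6.57487345e-04,  9.92581194e-01,  1.21581814e-01,  6.64142480e-05]), 'force': array([-0.01384823,  0.35589209,  0.52039589]), 'wrist_torque': array([-0.00279716,  0.01456848,  0.02284204]), 'grip_force': 0.0, 'grip_width': 1.0008166131169214}
top [[308.88, -51.04, 1422.69], [0.2, 0.01, -0.98]]
rack [([308.6, 190.9], 0.6), ([315.3, 203.2], 0.28)]
bin_handle [([315.1, 218.2], 0.87)]
bin_top_edge [([311.4, 202.9], 0.79), ([332.8, 197.3], 0.73), ([239.9, 209.9], 0.67)]
bin_eye [([266.8, 212.7], 0.96), ([264.3, 210.8], 0.17)]
lock_eye [([267.8, 209.7], 0.62)]
park_eye [([266.9, 201.1], 0.57)]
lock_pin [([241.7, 163.3], 0.67), ([262.8, 214.3
[... 531 characters left out ...]
40.81, -1155.81, 600.25], [0.39, 0.83, -0.39]]
rack [([290.8, 239.5], 0.75)]
bin_handle [([260.4, 219.6], 0.66), ([294.2, 242.0], 0.23), ([243.3, 193.3], 0.2)]
bin_top_edge [([271.2, 214.5], 0.55)]
bin_eye [([236.8, 201.2], 0.81)]
lock_eye [([243.9, 193.6], 0.85)]
park_eye [([252.4, 188.1], 0.96)]
lock_pin [([239.5, 191.7], 0.53)]
stand [([224.7, 187.6], 0.6)]
holder_0 [([228.1, 165.3], 0.19)]
socket_0 [([216.2, 175.9], 0.69), ([231.7, 161.9], 0.65), ([210.8, 167.0], 0.6), ([239.3, 173.2], 0.59), ([270.9, 212.4], 0.34)]
spanner_small [([217.4, 178.4], 0.52), ([242.7, 208.7], 0.44)]
tape_measure []
masking_tape [([299.0, 300.9], 0.97), ([251.4, 190.7], 0.3)]
bin_hinge [([271.9, 236.9], 0.87)]
```

View pics/both.png

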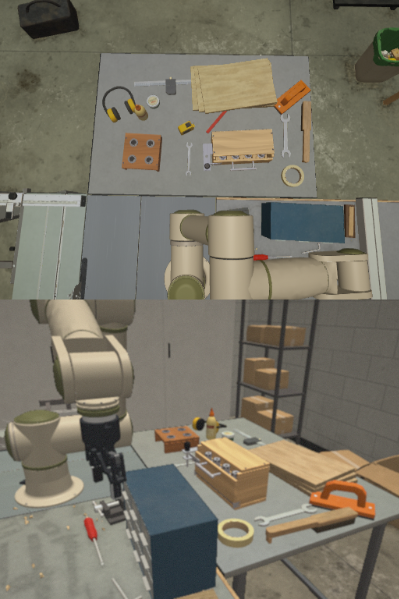

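```bash
python3 - <<'E'
from h import *
T=ctrl.capture("top");S=ctrl.capture("side")
for q,a,b in [("bin_handle",(315.1,218.2),(260.4,219.6)),("park",(266.9,201.1),(252.4,188.1)),("lock",(267.8,209.7),(243.9,193.6)),("eye",(266.8,212.7),(236.8,201.2)),("hinge",(310.7,208.3),(271.9,236.9)),("top_edge",(311.4,202.9),(271.2,214.5)),("rack",(308.6,190.9),(290.8,239.5))]:
    print(q,np.round(tri([ray(T,a),ray(S,b)])))
for a in [(170.2,184.8),(172,203.6),(185.2,208.4),(191.7,184.9)]: print("sock",np.round(atz(T,a,64)))
for a in [(216.2,175.9),(231.7,161.9),(210.8,167),(239.3,173.2)]: print("sockS",np.round(atz(S,a,64)))
print(np.round(atz(T,(266.9,201.1),104)),np.round(atz(T,(267.8,209.7),104)),np.round(atz(S,(252.4,188.1),104)),np.round(atz(S,(243.9,193.6),104)))
W=ctrl.capture("wrist");s=ctrl.sense();R=Ro.from_quat(np.roll(s["ee_rot"],-1)).as_matrix()
print(s["eef_pos"],R.round(3)); c=ray(W,(256,192))[0]
print("wristcam in tool",R.T@(c-s["eef_pos"]),"\n",(np.array(W["R"])@R).round(3),W["camera_matrix"])
E
```

```text
bin_handle [ 482. -251.  100.]
park [537. -79. 117.]
lock [508. -83. 105.]
eye [494. -78.  82.]
hinge [ 525. -244.   36.]
top_edge [ 530. -236.  101.]
rack [ 593. -239.   10.]
sock [603. 278.  64.]
sock [533. 267.  64.]
sock [516. 218.  64.]
sock [604. 198.  64.]
sockS [519. 195.  64.]
sockS [628. 318.  64.]
sockS [533. 293.  64.]
sockS [606. 188.  64.]
[541. -80. 104.] [510. -84. 104.] [549. -51. 104.] [507. -81. 104.]
[ 126.71081317 -509.4933654   207.48874916] [[ 0.97   0.241 -0.   ]
 [ 0.241 -0.97  -0.   ]
 [-0.     0.    -1.   ]]
wristcam in tool [  73.18228202    0.3987993  -167.56980715] 
 [[ 0.     1.     0.   ]
 [-0.957  0.001 -0.291]
 [-0.291 -0.     0.957]] [[338.77619728   0.         256.27015841]
 [  0.         338.77619728 188.85098851]
 [  0.           0.           1.        ]]
```

The top view (first 299 rows) shows the stand at about (141,152), the rack with pin strip at about (242,146) and the tape roll at about (291,176). All four cells seem to hold holders. The side view agrees. I'll go above the pin for a close look.

send_rows(targets=[[-1,0,0,-0.022,0,0,-0.166],[-1,0,0,-0.022,0,0,-0.166],[-1,0,0,-0.022,0,0,-0.166],[-1,0,0,-0.022,0,0,-0.166],[-1,0,0,-0.022,0,0,-0.166],[-1,0,0,-0.022,0,0,-0.166],[-1,0,0,-0.022,0,0,-0.166],[-1,0,0,-0.022,0,0,-0.166],[-1,0,0,0,0,0,0],[-1,0,0,0,0,0,0]], squeeze=40)

```text
time_s: 2.9
eef_pos: [126.7, -509.3, 382.4]
ee_rot: [-0.001, 0.708, 0.706, 0.001]
force: [-0.7, -0.7, -0.4]
grip_width: 0.999
grip_force: 0.0
```

send_rows(targets=[[-1,0.045,0.043,0,0,0,0],[-1,0.045,0.043,0,0,0,0],[-1,0.045,0.043,0,0,0,0],[-1,0.045,0.043,0,0,0,0],[-1,0.045,0.043,0,0,0,0],[-1,0.045,0.043,0,0,0,0],[-1,0.045,0.043,0,0,0,0],[-1,0.045,0.043,0,0,0,0],[-1,0.04,0.04,0,0,0,0],[-1,0,0,0,0,0,0]])

```text
time_s: 4.15
eef_pos: [511.7, -106.4, 381.6]
ee_rot: [-0.001, 0.706, 0.708, -0.0]
force: [-0.7, -0.0, -0.6]
grip_width: 0.993
grip_force: 0.0
```

```bash
python3 - <<'E'
from h import *
s=ctrl.sense();print(s["time_s"],s["eef_pos"],Ro.from_quat(np.roll(s["ee_rot"],-1)).as_matrix().round(3).tolist(),s["joints"].round(2))
W=ctrl.capture("wrist");save(W,"w1",s=1.5)
Z=dict(bin_handle=96,bin_top_edge=110,bin_eye=76,lock_eye=104,park_eye=104,lock_pin=104,holder_0=30,bin_hinge=24,rack=0)
for q,z in Z.items():
    print(q,[(np.round(a["point"],1).tolist(),round(a["score"],2),atz(W,a["point"],z).round(0).tolist()) for a in ctrl.landmark_of(q,W)][:5])
E
```

```text
4.15 [ 511.67466973 -106.44159189  381.60760373] [[-0.003, 1.0, -0.003], [1.0, 0.003, 0.002], [0.002, -0.003, -1.0]] [-0.43  0.26  1.13  0.    1.76 -0.43]
bin_handle [([241.6, 235.8], 0.95, [489.0, -242.0, 96.0])]
bin_top_edge [([265.4, 239.8], 0.79, [524.0, -241.0, 110.0])]
bin_eye [([246.4, 118.3], 0.62, [496.0, -75.0, 76.0]), ([236.8, 332.2], 0.46, [479.0, -427.0, 76.0]), ([285.3, 197.4], 0.31, [553.0, -189.0, 76.0])]
lock_eye [([243.7, 120.0], 0.94, [494.0, -75.0, 104.0])]
park_eye [([283.9, 118.0], 0.82, [546.0, -72.0, 104.0]), ([281.6, 54.3], 0.71, [541.0, 5.0, 104.0]), ([283.6, 199.2], 0.34, [548.0, -182.0, 104.0])]
lock_pin [([244.5, 121.6], 0.61, [495.0, -77.0, 104.0]), ([268.2, 217.2], 0.24, [527.0, -209.0, 104.0])]
holder_0 [([280.7, 165.9], 0.61, [548.0, -152.0, 30.0]), ([284.0, 199.3], 0.47, [555.0, -207.0, 30.0]), ([283.3, 268.7], 0.46, [557.0, -333.0, 30.0]), ([286.9, 235.2], 0.45, [562.0, -270.0, 30.0]), ([244.8, 230.5], 0.31, [491.0, -262.0, 30.0])]
bin_hinge [([270.6, 217.3], 0.59, [534.0, -241.0, 24.0])]
rack []
```

View pics/w1.png

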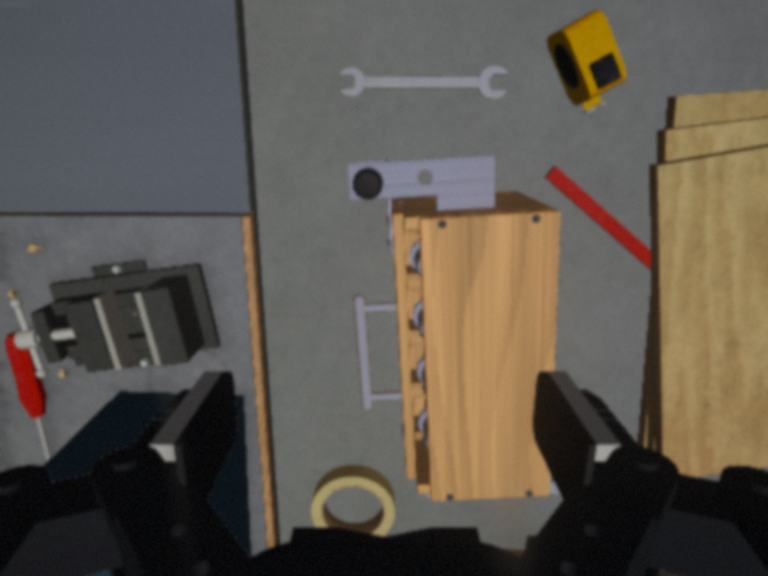

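The wrist view shows the knob at about (368,182), the park eye at (425,177) and four holder heads at x≈420, y≈257, 317, 370 and 425. The handle is at (365,352). I'll get the rack pose from the roof corners.

```bash
python3 - <<'E'
from h import *
W=ctrl.capture("wrist")
for n,a,z in [("knobtop",(368,180),138),("park",(425,177),104),("roofFL",(421,206),144),("roofBL",(556,210),144),("roofFR",(430,498),144),("roofBR",(552,495),144),("h1",(362,298),96),("h2",(369,407),96),("tapeT",(353,467),25)]:
    print(n,atz(W,np.array(a)/1.5,z).round(1))
E
```

```text
knobtop [496.1 -75.1 138. ]
park [544.3 -75.7 104. ]
roofFL [538.5 -95.  144. ]
roofBL [646.9 -98.1 144. ]
roofFR [ 553.1 -375.1  144. ]
roofBR [ 669.9 -371.6  144. ]
h1 [ 488.1 -188.7   96. ]
h2 [ 493.7 -304.9   96. ]
tapeT [ 471.1 -429.1   25. ]
```

send_rows(targets=[[-1,0.006,-0.003,0.03,0,0,0],[-1,0.006,-0.003,0.03,0,0,0],[-1,0.006,-0.003,0.03,0,0,0],[-1,0.006,-0.003,0.03,0,0,0],[-1,0.006,-0.003,0.03,0,0,0],[-1,0,0,0,0,0,-0.045],[-1,0,0,0,0,0,0],[-1,0,0,0,0,0,0],[-1,0,0,0,0,0,0],[-1,0,0,0,0,0,0]])

```text
time_s: 5.95
eef_pos: [495.3, -79.2, 233.6]
ee_rot: [0.0, 0.691, 0.723, 0.0]
force: [0.6, 0.9, -0.3]
grip_width: 1.0
grip_force: 0.0
```

```bash
cat >> h.py <<'E'
def pose():
    s=ctrl.sense();return s["eef_pos"],Ro.from_quat(np.roll(s["ee_rot"],-1)).as_matrix(),s
def to(P):
    p,R,s=pose();return (R.T@(np.array(P,float)-p)).round(1)
def land(p,Z):
    for q,z in Z.items():
        print(q,[(np.round(a["point"],1).tolist(),round(a["score"],2),atz(p,a["point"],z).round(1).tolist()) for a in ctrl.landmark_of(q,p)][:5])
E
python3 - <<'E'
from h import *
p,R,s=pose();print(p,R.round(3).tolist(),s["time_s"])
W=ctrl.capture("wrist");save(W,"w2",s=1.2)
land(W,dict(bin_eye=76,lock_eye=104,park_eye=104,lock_pin=104))
E
```

```text
[495.33591084 -79.17543214 233.62009962] [[-0.046, 0.999, 0.0], [0.999, 0.046, -0.0], [-0.0, 0.0, -1.0]] 5.95
bin_eye [([258.1, 161.2], 0.75, [496.1, -76.0, 76.0])]
lock_eye [([256.2, 166.9], 0.63, [494.3, -75.2, 104.0])]
park_eye [([313.9, 168.6], 0.89, [546.2, -74.4, 104.0])]
lock_pin [([259.4, 168.1], 0.88, [497.2, -76.2, 104.0])]
```

View pics/w2.png

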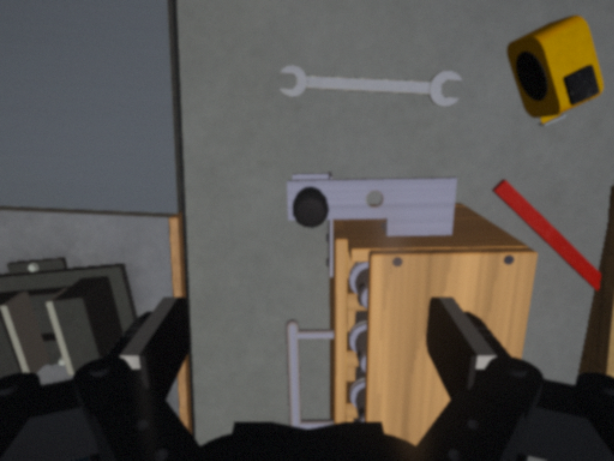

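The knob top is at (310,206) and the park hole at (375,198). The strip is level in the image, so yaw 0.045 fits.

```bash
python3 - <<'E'
from h import *
W=ctrl.capture("wrist")
k=atz(W,np.array((310,206))/1.2,138);print(k,atz(W,np.array((375,198))/1.2,104), "strip edges",[atz(W,np.array(a)/1.2,104).round(1).tolist() for a in [(287,181),(457,178),(287,221),(457,236)]])
print("roof",[atz(W,np.array(a)/1.2,144).round(1).tolist() for a in [(370,250),(536,252)]])
print(to((496,-76,109)))
E
```

```text
[495.73178786 -71.03775569 138.        ] [544.56257283 -71.06578658 104.        ] strip edges [[478.4, -61.3, 104.0], [603.5, -53.2, 104.0], [479.4, -92.0, 104.0], [610.4, -97.9, 104.0]]
roof [[537.4, -98.1, 144.0], [649.2, -94.3, 144.0]]
[  3.1   0.8 124.5]
```

send_rows(targets=[[-1,0.0035,0.001,0.03,0,0,0],[-1,0,0,0.03,0,0,0],[-1,0,0,0.03,0,0,0],[-1,0,0,0.02,0,0,0],[-1,0,0,0.014,0,0,0],[-1,0,0,0,0,0,0],[-1,0,0,0,0,0,0],[0.8,0,0,0,0,0,0],[0.8,0,0,0,0,0,0],[0.8,0,0,0,0,0,0]], squeeze=40)

```text
time_s: 7.5
eef_pos: [496.2, -75.6, 109.7]
ee_rot: [0.0, 0.691, 0.723, 0.0]
force: [-0.5, 0.2, 0.9]
grip_width: 0.378
grip_force: 0.0
```

send_rows(targets=[[1,0,0,0,0,0,0],[1,0,0,0,0,0,0],[1,0,0,0,0,0,0],[1,0,0,0,0,0,0],[1,0,0,0,0,0,0],[1,0,0,0,0,0,0],[1,0,0,0,0,0,0],[1,0,0,0,0,0,0],[1,0,0,0,0,0,0],[1,0,0,0,0,0,0]])

```text
time_s: 8.75
eef_pos: [496.3, -75.6, 109.8]
ee_rot: [0.0, 0.691, 0.723, 0.0]
force: [-0.5, 0.0, 5.5]
grip_width: 0.257
grip_force: 39.2
```

send_rows(targets=[[1,0,0,-0.008,0,0,0],[1,0,0,-0.012,0,0,0],[1,0,0,-0.016,0,0,0],[1,0,0,-0.016,0,0,0],[1,0,0,-0.016,0,0,0],[1,0,0,-0.012,0,0,0],[1,0,0,-0.004,0,0,0],[1,0,0,0,0,0,0],[1,0,0,0,0,0,0],[1,0,0,0,0,0,0]])

```text
time_s: 10.0
eef_pos: [496.0, -75.5, 193.1]
ee_rot: [-0.0, 0.691, 0.723, -0.0]
force: [0.3, 0.2, -1.2]
grip_width: 0.259
grip_force: 39.2
```

```bash
python3 - <<'E'
from h import *
p,R,s=pose();print(p,s["force"],s["grip_width"])
S=ctrl.capture("side");save(S,"s1",(200,150,300,230),6)
W=ctrl.capture("wrist");land(W,dict(pin_tip=120,lock_eye=104,park_eye=104,lock_pin=185))
land(S,dict(pin_tip=120,lock_pin=185))
E
```

```text
[495.96698045 -75.52089766 193.0974509 ] [ 0.26007231  0.22298813 -1.1640441 ] 0.2590596602193463
pin_tip [([258.6, 188.9], 0.93, [496.8, -75.0, 120.0])]
lock_eye [([255.2, 185.2], 0.84, [494.3, -77.0, 104.0])]
park_eye [([317.9, 179.9], 0.91, [543.3, -70.3, 104.0]), ([281.5, 305.1], 0.29, [522.6, -186.1, 104.0]), ([315.4, 74.1], 0.19, [533.7, 8.1, 104.0])]
lock_pin [([255.8, 224.1], 0.8, [495.0, -76.0, 185.0])]
pin_tip [([239.5, 168.8], 0.63, [563.9, 86.7, 120.0]), ([241.6, 191.7], 0.42, [491.8, -99.8, 120.0])]
lock_pin [([236.4, 167.0], 0.51, [490.9, -63.4, 185.0])]
```

View pics/s1.png

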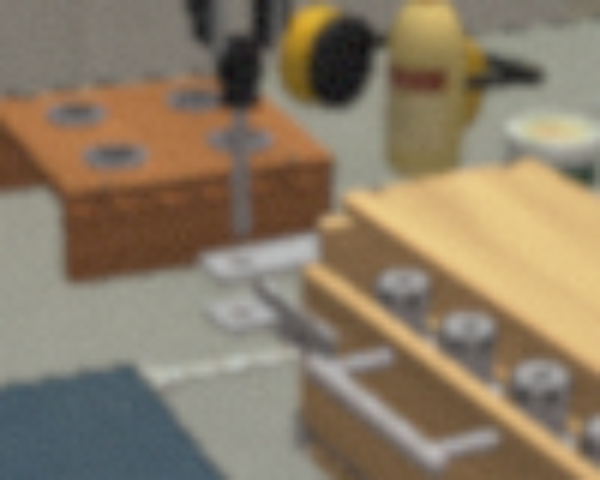

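The pin hangs upright, clear of the strip. I'll shift it 48 mm back and lower it into the park eye.

send_rows(targets=[[1,0,0.012,0,0,0,0],[1,0,0.012,0,0,0,0],[1,0,0.012,0,0,0,0],[1,0,0.012,0,0,0,0],[1,0,0,0,0,0,0],[1,0,0,0,0,0,0],[1,0,0,0.008,0,0,0],[1,0,0,0.006,0,0,0],[1,0,0,0.006,0,0,0],[1,0,0,0,0,0,0]])

```text
time_s: 11.65
eef_pos: [543.8, -73.3, 172.9]
ee_rot: [-0.0, 0.691, 0.723, -0.0]
force: [-0.2, -0.8, -1.0]
grip_width: 0.26
grip_force: 39.2
```

```bash
python3 - <<'E'
from h import *
p,R,s=pose();print(p,s["force"],s["wrist_torque"],s["grip_width"])
W=ctrl.capture("wrist");save(W,"w3",(200,120,400,290),4);land(W,dict(pin_tip=98,lock_eye=104,park_eye=104,lock_pin=165))
S=ctrl.capture("side");save(S,"s2",(200,150,300,230),6)
a=cv2.imread("pics/w3.png");b=cv2.imread("pics/s2.png");b=cv2.resize(b,(600,480));a=cv2.resize(a,(560,480))
cv2.imwrite("pics/c2.png",cv2.resize(np.hstack([a,b]),(800,330)))
E
```

```text
[543.81820679 -73.29685571 172.94437038] [-0.18230109 -0.84323996 -1.000963  ] [-0.00263419  0.00928773 -0.00736072] 0.25967627929993514
pin_tip [([258.3, 190.1], 0.75, [544.5, -74.3, 98.0])]
lock_eye []
park_eye [([257.6, 187.4], 0.89, [543.7, -70.4, 104.0])]
lock_pin [([255.2, 225.6], 0.92, [542.5, -74.6, 165.0]), ([429.0, 66.8], 0.32, [623.3, 13.0, 165.0])]
```

View pics/c2.png

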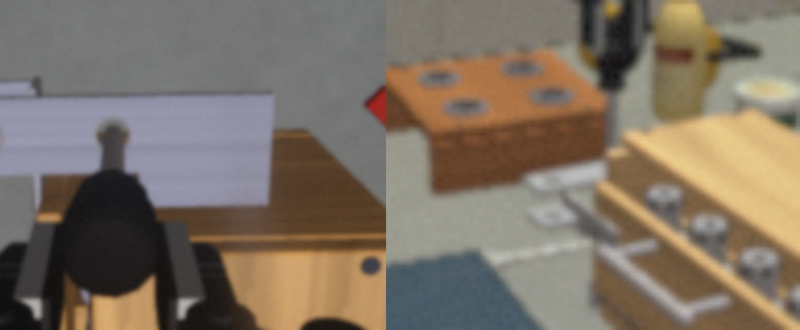

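The shaft is entering the park hole with no contact force. I'll lower it fully, release and back off upward.

send_rows(targets=[[1,0,0,0.01,0,0,0],[1,0,0,0.012,0,0,0],[1,0,0,0.012,0,0,0],[1,0,0,0.012,0,0,0],[1,0,0,0.01,0,0,0],[1,0,0,0.005,0,0,0],[1,0,0,0,0,0,0],[-0.2,0,0,0,0,0,0],[-1,0,0,0,0,0,0],[-1,0,0,0,0,0,0]])

```text
time_s: 13.2
eef_pos: [544.2, -73.4, 112.7]
ee_rot: [0.0, 0.691, 0.723, 0.0]
force: [-0.2, -0.2, 0.0]
grip_width: 0.877
grip_force: 0.0
```

send_rows(targets=[[-1,0,0,0,0,0,0],[-1,0,0,-0.03,0,0,0],[-1,0,0,-0.05,0,0,0],[-1,0,0,-0.05,0,0,0],[-1,0,0,-0.05,0,0,0],[-1,0,0,-0.05,0,0,0],[-1,0,0,0,0,0,0],[-1,0,0,0,0,0,0],[-1,0,0,0,0,0,0],[-1,0,0,0,0,0,0]])

```text
time_s: 14.45
eef_pos: [543.9, -73.3, 341.7]
ee_rot: [-0.001, 0.691, 0.723, -0.0]
force: [-0.0, 0.6, -0.8]
grip_width: 1.001
grip_force: 0.0
```

```bash
python3 - <<'E'
from h import *
p,R,s=pose();print(p,s["force"],s["time_s"])
W=ctrl.capture("wrist");land(W,dict(lock_eye=104,park_eye=104,lock_pin=104,bin_handle=96,bin_eye=76))
S=ctrl.capture("side");land(S,dict(lock_pin=104,bin_handle=96,bin_eye=76))
save(W,"w4")
E
```

```text
[543.92080291 -73.32022359 341.69858644] [-0.01769278  0.6081551  -0.75765244] 14.45
lock_eye [([215.5, 150.4], 0.66, [493.5, -76.4, 104.0])]
park_eye [([253.4, 147.5], 0.76, [539.1, -70.7, 104.0])]
lock_pin [([258.2, 149.4], 0.65, [545.0, -72.8, 104.0])]
bin_handle [([211.5, 266.0], 0.69, [488.9, -238.1, 96.0])]
bin_eye [([222.5, 146.3], 0.9, [499.2, -75.9, 76.0])]
lock_pin [([255.1, 190.8], 0.43, [547.4, -74.4, 104.0])]
bin_handle [([258.2, 217.7], 0.91, [484.0, -231.3, 96.0]), ([235.9, 201.9], 0.42, [468.9, -111.1, 96.0])]
bin_eye [([236.5, 200.9], 0.81, [490.4, -63.5, 76.0])]
```

send_rows(targets=[[-1,-0.028,-0.011,0.02,0,0,0],[-1,-0.028,-0.011,0.02,0,0,0],[-1,-0.028,-0.011,0.02,0,0,0],[-1,-0.028,-0.011,0.02,0,0,0],[-0.2,-0.028,-0.011,0.02,0,0,0],[0.35,-0.026,-0.009,0.02,0,0,0],[0.35,0,0,0,0,0,0],[0.35,0,0,0,0,0,0],[0.35,0,0,0,0,0,0],[0.35,0,0,0,0,0,0]])

```text
time_s: 16.2
eef_pos: [488.1, -241.6, 223.0]
ee_rot: [0.0, 0.69, 0.724, 0.0]
force: [-0.8, -0.4, 0.3]
grip_width: 0.321
grip_force: 0.0
```

```bash
python3 - <<'E'
from h import *
p,R,s=pose();print(p,s["grip_width"],s["time_s"],s["joints"].round(2))
W=ctrl.capture("wrist");save(W,"w5",s=1.2)
land(W,dict(bin_handle=96,bin_top_edge=110,lock_pin=104,lock_eye=104))
E
```

```text
[ 488.14737795 -241.63480388  223.03387362] 0.3206883993557085 16.2 [-0.67  0.35  1.41  0.    1.38 -0.72]
bin_handle [([260.2, 170.1], 0.57, [490.8, -239.9, 96.0])]
bin_top_edge [([303.3, 176.9], 0.83, [527.6, -240.7, 110.0])]
lock_pin []
lock_eye []
```

View pics/w5.png

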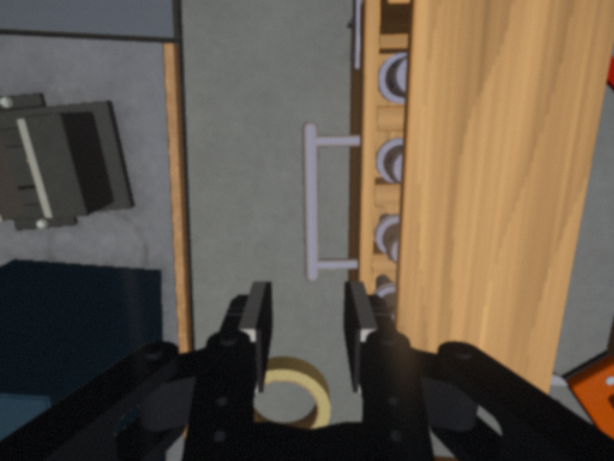

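```bash
cat >> h.py <<'E'
def rows(p,R,path,c):
    # path: list of (pos,R); prints rows shift(mm)->m in tool frame then turn
    for P,Q in path:
        d=R.T@(np.array(P)-p);a=Ro.from_matrix(R.T@Q).as_rotvec()
        print([c]+[round(x/1000,4) for x in d]+[round(x,3) for x in a]);p,R=np.array(P),Q
E
python3 - <<'E'
from h import *
p,R,s=pose()
ex=np.array([.999,.045,0]);ez=np.array([0,0,1.]);ey=np.array([-.045,.999,0])
B0=np.array([490,-241.5,96]);H=B0+40*ex-72*ez
R0=R;path=[]
for th in np.linspace(0,.54,10)[1:]:
    c,sn=np.cos(th),np.sin(th)
    b=H+(-40*c-72*sn)*ex+(72*c-40*sn)*ez
    Q=Ro.from_rotvec(-ey*th).as_matrix()@R0
    path.append((b+19*Q[:,2],Q))
rows(B0-19*ez,R0,path,.66)
print(path[-1][1].round(2))
E
```

```text
[0.66, np.float64(0.0), np.float64(-0.0031), np.float64(0.0025), np.float64(-0.06), np.float64(-0.0), np.float64(0.0)]
[0.66, np.float64(0.0), np.float64(-0.0031), np.float64(0.0025), np.float64(-0.06), np.float64(-0.0), np.float64(0.0)]
[0.66, np.float64(0.0), np.float64(-0.0031), np.float64(0.0025), np.float64(-0.06), np.float64(-0.0), np.float64(0.0)]
[0.66, np.float64(0.0), np.float64(-0.0031), np.float64(0.0025), np.float64(-0.06), np.float64(-0.0), np.float64(0.0)]
[0.66, np.float64(0.0), np.float64(-0.0031), np.float64(0.0025), np.float64(-0.06), np.float64(-0.0), np.float64(0.0)]
[0.66, np.float64(0.0), np.float64(-0.0031), np.float64(0.0025), np.float64(-0.06), np.float64(-0.0), np.float64(0.0)]
[0.66, np.float64(0.0), np.float64(-0.0031), np.float64(0.0025), np.float64(-0.06), np.float64(-0.0), np.float64(0.0)]
[0.66, np.float64(0.0), np.float64(-0.0031), np.float64(0.0025), np.float64(-0.06), np.float64(-0.0), np.float64(0.0)]
[0.66, np.float64(0.0), np.float64(-0.0031), np.float64(0.0025), np.float64(-0.06), np.float64(-0.0), np.float64(0.0)]
[[-0.05  0.86  0.51]
 [ 1.    0.04  0.02]
 [-0.    0.51 -0.86]]
```

send_rows(targets=[[0.35,0,0.002,0.03,0,0,0],[0.35,0,0,0.03,0,0,0],[0.35,0,0,0.03,0,0,0],[0.35,0,0,0.03,0,0,0],[0.35,0,0,0.016,0,0,0],[0.35,0,0,0.01,0,0,0],[0.35,0,0,0,0,0,0],[0.66,0,0,0,0,0,0],[0.66,0,0,0,0,0,0],[0.66,0,0,0,0,0,0]])

```text
time_s: 17.7
eef_pos: [489.9, -242.2, 76.9]
ee_rot: [0.0, 0.691, 0.723, 0.0]
force: [-0.0, 0.7, 0.1]
grip_width: 0.169
grip_force: 0.0
```

send_rows(targets=[[0.66,0,-0.003,0.0025,-0.06,0,0],[0.66,0,-0.003,0.0025,-0.06,0,0],[0.66,0,-0.003,0.0025,-0.06,0,0],[0.66,0,-0.003,0.0025,-0.06,0,0],[0.66,0,-0.003,0.0025,-0.06,0,0],[0.66,0,-0.003,0.0025,-0.06,0,0],[0.66,0,-0.003,0.0025,-0.06,0,0],[0.66,0,-0.003,0.0025,-0.06,0,0],[0.66,0,-0.003,0.0025,-0.04,0,0],[0.66,0,0,0,0,0,0]])

```text
time_s: 18.95
eef_pos: [468.7, -243.1, 48.4]
ee_rot: [0.177, 0.668, 0.699, 0.186]
force: [0.2, -0.1, 0.4]
grip_width: 0.168
grip_force: 0.0
```

```bash
python3 - <<'E'
from h import *
p,R,s=pose();print(p,R.round(2).tolist(),s["force"],s["grip_width"],s["time_s"])
S=ctrl.capture("side");save(S,"s3",(200,150,300,230),6)
E
```

```text
[ 468.71808568 -243.06546245   48.36593216] [[-0.05, 0.87, 0.5], [1.0, 0.04, 0.02], [0.0, 0.5, -0.87]] [ 0.19053122 -0.10485113  0.3730711 ] 0.168447087155101 18.95
```

View pics/s3.png

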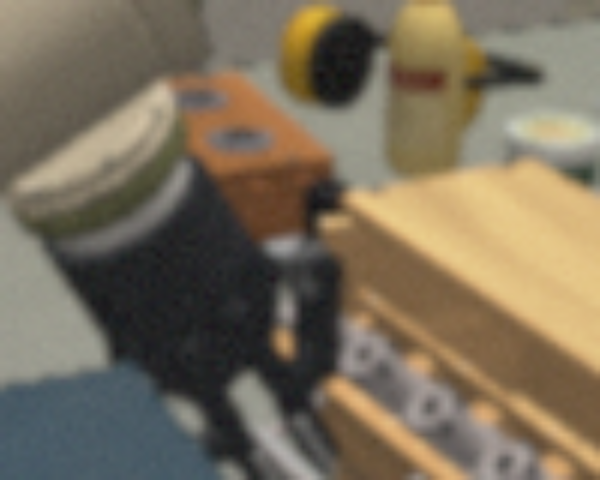

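send_rows(targets=[[0.5,0,0,-0.03,0,0,0],[0.5,0,0,-0.05,0,0,0],[0.5,0,0,-0.05,0,0,0],[0.5,0,0,-0.055,0,0,0],[0,0,0,0,0,0,0.175],[0,0,0,0,0,0,0.175],[0,0,0,0,0,0,0.175],[0,0,0,0,0,0,0.175],[0,0,0,0,0,0,0.175],[0,0,0,0,0,0,0.175]])

```text
time_s: 20.25
eef_pos: [377.3, -247.3, 209.6]
ee_rot: [0.06, 0.929, 0.268, 0.249]
force: [-0.3, -0.6, 0.6]
grip_width: 0.499
grip_force: 0.0
```

send_rows(targets=[[0,0,0,0,0,0,0.175],[0,0,0,0,0,0,0.175],[0,0,0,0,0,0,0.17],[0,0.04,0,0,0,0,0],[0,0.04,0,0,0,0,0],[0,0,0,0,0,0,0],[0,0,0,0,0,0,0],[0,0,0,0,0,0,0],[0,0,0,0,0,0,0],[0,0,0,0,0,0,0]])

```text
time_s: 21.5
eef_pos: [446.4, -244.1, 248.7]
ee_rot: [-0.006, 0.966, 0.022, 0.257]
force: [0.1, -0.4, 0.0]
grip_width: 0.502
grip_force: 0.0
```

```bash
python3 - <<'E'
from h import *
p,R,s=pose();print(p,R.round(3).tolist(),s["grip_width"],s["time_s"],s["joints"].round(2))
W=ctrl.capture("wrist");save(W,"w6",s=1.5)
land(W,dict(bin_handle=67,bin_top_edge=97,lock_pin=104,holder_0=40))
print([np.round(a["extent"]).tolist()+[round(a["score"],2)] for a in ctrl.boxes_of("holder_0",W)])
E
```

```text
[ 446.39865694 -244.07659579  248.72907114] [[0.867, 0.046, 0.496], [0.04, -0.999, 0.023], [0.497, 0.0, -0.868]] 0.5016246427988907 21.5 [-0.98  0.02  1.84  0.51  1.06  0.34]
bin_handle [([256.7, 234.9], 0.84, [460.0, -244.4, 67.0])]
bin_top_edge [([250.5, 205.4], 0.72, [486.3, -237.0, 97.0])]
lock_pin [([91.6, 142.9], 0.62, [542.3, -71.7, 104.0])]
holder_0 [([279.0, 159.4], 0.76, [554.3, -267.1, 40.0]), ([328.3, 157.2], 0.73, [559.9, -326.6, 40.0]), ([106.8, 216.2], 0.63, [475.9, -69.3, 40.0]), ([228.2, 160.6], 0.56, [550.0, -205.9, 40.0])]
[[324.0, 157.0, 40.0, 43.0, 0.86], [211.0, 157.0, 30.0, 45.0, 0.69], [268.0, 158.0, 33.0, 43.0, 0.67], [20.0, 15.0, 86.0, 66.0, 0.62]]
```

View pics/w6.png

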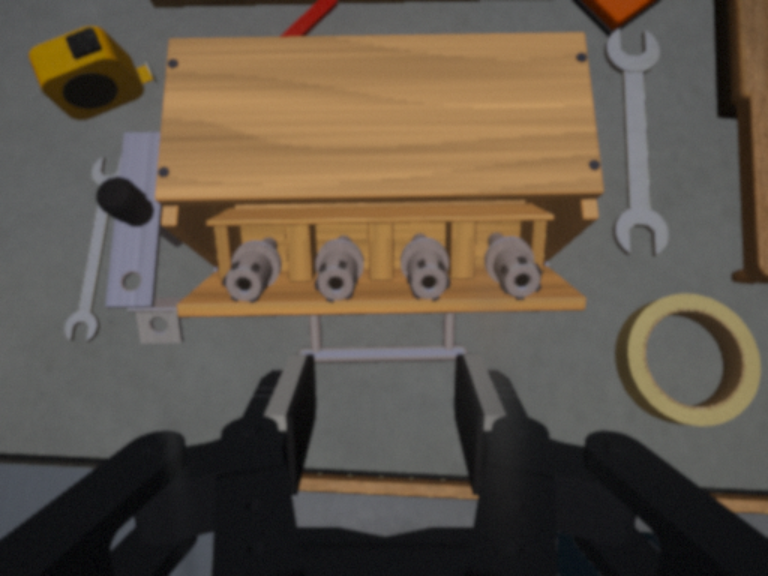

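Four holders lean in the open bin, with head tops at about (244,283), (336,282), (429,281) and (521,279). The pin stands in the park eye.

```bash
cat >> h.py <<'E'
EX=np.array([.999,.045,0]);EY=np.array([-.045,.999,0]);EZ=np.array([0,0,1.]);HG=np.array([530,-239.7,24.])
def rk(X): d=np.array(X)-HG;return np.array([d@EX,d@EY,d[2]]) # hinge-centred rack coords
def wd(v): return HG+v[0]*EX+v[1]*EY+v[2]*EZ
E
python3 - <<'E'
from h import *
W=ctrl.capture("wrist")
for a in [(244,283),(336,282),(429,281),(521,279)]:
    for z in (108,113,117):print(z,rk(atz(W,np.array(a)/1.5,z)).round(1),end=" ")
    print()
# predicted projections: case A and C, for cells
def binpt(u,w,y,th=.52):
    c,s=np.cos(th),np.sin(th);return wd((u*c-w*s,y,w*c+u*s))
for nm,(u0,w0,t) in dict(A=(11.2,7.6,.255),C=(22,6,0),D=(27,6,-.11)).items():
    print(nm)
    for y in (90,30,-30,-90):
        o=[]
        for d in (84,50,42):o.append((proj(W,binpt(u0+d*np.sin(t),w0+d*np.cos(t),y))*1.5).round(0).tolist())
        print(o)
print("edge",(proj(W,binpt(0,86,0))*1.5),(proj(W,binpt(0,86,136))*1.5),(proj(W,binpt(0,86,-136))*1.5))
E
```

```text
108 [-28.7  90.7  84. ] 113 [-29.9  89.3  89. ] 117 [-30.8  88.1  93. ] 
108 [-27.9  30.7  84. ] 113 [-29.1  30.2  89. ] 117 [-30.   29.8  93. ] 
108 [-27.1 -30.   84. ] 113 [-28.3 -29.6  89. ] 117 [-29.2 -29.2  93. ] 
108 [-25.7 -90.2  84. ] 113 [-26.8 -88.8  89. ] 117 [-27.8 -87.7  93. ] 
A
[[242.0, 261.0], [256.0, 261.0], [259.0, 261.0]]
[[336.0, 261.0], [341.0, 261.0], [342.0, 261.0]]
[[430.0, 261.0], [426.0, 261.0], [425.0, 261.0]]
[[524.0, 261.0], [510.0, 261.0], [508.0, 261.0]]
C
[[243.0, 277.0], [256.0, 263.0], [259.0, 260.0]]
[[336.0, 277.0], [341.0, 263.0], [342.0, 261.0]]
[[430.0, 277.0], [426.0, 264.0], [425.0, 261.0]]
[[523.0, 277.0], [510.0, 264.0], [508.0, 261.0]]
D
[[244.0, 283.0], [256.0, 264.0], [259.0, 260.0]]
[[337.0, 283.0], [341.0, 264.0], [342.0, 260.0]]
[[429.0, 283.0], [425.0, 264.0], [425.0, 260.0]]
[[522.0, 283.0], [510.0, 264.0], [508.0, 260.0]]
edge [382.98065975 307.00126626] [178.25732041 306.58006092] [587.76357625 307.42259418]
```

```bash
python3 - <<'E'
import cv2
a=cv2.imread("pics/w6.png")[220:330,200:570]
cv2.imwrite("pics/w6c.png",cv2.resize(a,(790,235),interpolation=cv2.INTER_CUBIC))
E
```

```text
(no output)
```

View pics/w6c.png

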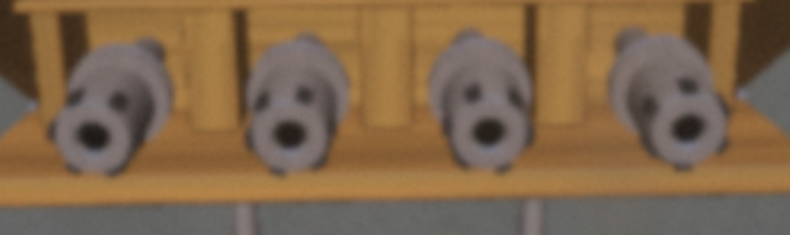

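The holders lie along the panel, leaning about 0.6 rad. I'll pick the leftmost one first.

```bash
cat >> h.py <<'E'
L=.6
A=-np.sin(L)*EX+np.cos(L)*EZ
RG=np.column_stack([np.cross(-EY,-A),-EY,-A])
E
python3 - <<'E'
from h import *
W=ctrl.capture("wrist");p,R,s=pose()
print(RG.round(3).tolist())
for a in [(244,283),(336,282),(429,281),(521,279)]:
    h=atz(W,np.array(a)/1.5,111);T=h-31.5*A
    print("head",h.round(1),"TCP",T.round(1),"pre",(T+80*A).round(1))
    rows(p,R,[(p,RG),(T+80*A,RG),(T,RG)],0)
E
```

```text
[[0.825, 0.045, 0.564], [0.037, -0.999, 0.025], [0.565, -0.0, -0.825]]
head [ 496.6 -151.3  111. ] TCP [ 514.4 -150.5   85. ] pre [ 469.2 -152.5  151. ]
[0, np.float64(0.0), np.float64(0.0), np.float64(0.0), np.float64(-0.001), np.float64(0.08), np.float64(0.002)]
[0, np.float64(-0.0332), np.float64(-0.0903), np.float64(0.0958), np.float64(-0.0), np.float64(0.0), np.float64(-0.0)]
[0, np.float64(-0.0), np.float64(-0.0), np.float64(0.08), np.float64(-0.0), np.float64(0.0), np.float64(-0.0)]
head [ 500.1 -210.6  111. ] TCP [ 517.8 -209.8   85. ] pre [ 472.7 -211.9  151. ]
[0, np.float64(0.0), np.float64(0.0), np.float64(0.0), np.float64(-0.001), np.float64(0.08), np.float64(0.002)]
[0, np.float64(-0.0326), np.float64(-0.0309), np.float64(0.0962), np.float64(-0.0), np.float64(0.0), np.float64(-0.0)]
[0, np.float64(-0.0), np.float64(-0.0), np.float64(0.08), np.float64(-0.0), np.float64(0.0), np.float64(-0.0)]
head [ 503.6 -270.7  111. ] TCP [ 521.3 -269.9   85. ] pre [ 476.2 -271.9  151. ]
[0, np.float64(0.0), np.float64(0.0), np.float64(0.0), np.float64(-0.001), np.float64(0.08), np.float64(0.002)]
[0, np.float64(-0.0319), np.float64(0.0293), np.float64(0.0967), np.float64(-0.0), np.float64(0.0), np.float64(-0.0)]
[0, np.float64(-0.0), np.float64(-0.0), np.float64(0.08), np.float64(-0.0), np.float64(0.0), np.float64(-0.0)]
head [ 507.7 -330.2  111. ] TCP [ 525.5 -329.4   85. ] pre [ 480.3 -331.4  151. ]
[0, np.float64(0.0), np.float64(0.0), np.float64(0.0), np.float64(-0.001), np.float64(0.08), np.float64(0.002)]
[0, np.float64(-0.0307), np.float64(0.0889), np.float64(0.0975), np.float64(-0.0), np.float64(0.0), np.float64(-0.0)]
[0, np.float64(-0.0), np.float64(-0.0), np.float64(0.08), np.float64(-0.0), np.float64(0.0), np.float64(-0.0)]
```

send_rows(targets=[[0,0,0,0,0,0.08,0],[0,-0.011,-0.03,0.032,0,0,0],[0,-0.011,-0.03,0.032,0,0,0],[0,-0.011,-0.03,0.032,0,0,0],[0,0,0,0,0,0,0],[0,0,0,0.03,0,0,0],[0,0,0,0.025,0,0,0],[0,0,0,0.015,0,0,0],[0,0,0,0.01,0,0,0],[0,0,0,0,0,0,0]])

```text
time_s: 23.15
eef_pos: [514.8, -151.2, 85.1]
ee_rot: [-0.007, 0.955, 0.022, 0.296]
force: [0.1, -0.6, 0.1]
grip_width: 0.494
grip_force: 0.0
```

```bash
python3 - <<'E'
from h import *
p,R,s=pose();print(p,s["force"],s["wrist_torque"],s["grip_width"],s["time_s"])
W=ctrl.capture("wrist");save(W,"w7",(100,90,420,330),2.4)
E
```

```text
[ 514.78742546 -151.16727862   85.06490622] [ 0.1154171  -0.59840899  0.08643702] [0.00255954 0.31853392 0.00527634] 0.4935746748406747 23.15
```

View pics/w7.png

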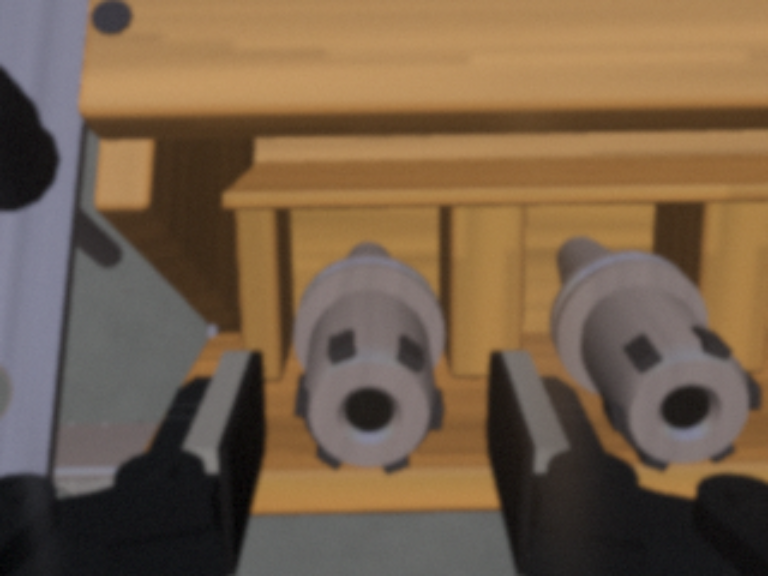

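The head is centred between the pads. Now I'll close and draw it out along its axis.

send_rows(targets=[[1,0,0,0,0,0,0],[1,0,0,0,0,0,0],[1,0,0,0,0,0,0],[1,0,0,0,0,0,0],[1,0,0,0,0,0,0],[1,0,0,-0.01,0,0,0],[1,0,0,-0.02,0,0,0],[1,0,0,-0.03,0,0,0],[1,0,0,-0.03,0,0,0],[1,0,0,-0.03,0,0,0]], squeeze=80)

```text
time_s: 24.45
eef_pos: [445.6, -153.5, 184.6]
ee_rot: [-0.007, 0.955, 0.022, 0.295]
force: [0.3, -0.7, -2.5]
grip_width: 0.254
grip_force: 79.1
```

```bash
python3 - <<'E'
from h import *
p,R,s=pose();print(p,s["force"],s["wrist_torque"],s["grip_width"],s["grip_force"],s["time_s"])
T=ctrl.capture("top");S=ctrl.capture("side")
print("stand",[ (a["point"],a["score"]) for a in ctrl.landmark_of("stand",T)][:2])
land(T,dict(stand=0,socket_0=64));land(S,dict(socket_0=64))
# upright pose over stand at (570,235,250)
p2=np.array([570,235,250]);print("to",p2-p)
q,R,_=pose();a=np.arctan2(R[1,0],R[0,0]);print("yaw",a)
E
```

```text
[ 445.57003633 -153.49974663  184.63518062] [ 0.29447456 -0.70557366 -2.47145548] [-0.02898444  0.4397319  -0.03742702] 0.25388305615139534 79.10657286643982 24.45
stand [([184.5, 191.9], 0.89)]
stand [([184.5, 191.9], 0.89, [589.7, 236.4, 0.0])]
socket_0 [([187.9, 205.3], 0.69, [527.2, 208.2, 64.0]), ([191.6, 182.4], 0.61, [613.4, 199.1, 64.0]), ([170.8, 200.6], 0.58, [543.6, 272.0, 64.0]), ([170.8, 181.8], 0.55, [614.4, 276.4, 64.0])]
socket_0 [([209.5, 167.1], 0.84, [527.9, 293.8, 64.0]), ([229.4, 165.7], 0.81, [603.1, 279.3, 64.0]), ([242.2, 173.3], 0.74, [614.9, 182.6, 64.0]), ([217.9, 176.7], 0.59, [521.4, 184.5, 64.0]), ([298.4, 247.0], 0.34, [533.6, -363.2, 64.0])]
to [124.42996367 388.49974663  65.36481938]
yaw 0.04620063576444557
```

send_rows(targets=[[1,0,0,-0.01,0,-0.12,0],[1,0,0,-0.01,0,-0.16,0],[1,0,0,-0.01,0,-0.16,0],[1,0,0,-0.01,0,-0.16,0],[1,0.01,-0.02,-0.005,0,0,0],[1,0.02,-0.045,-0.005,0,0,0],[1,0.022,-0.05,-0.005,0,0,0],[1,0.022,-0.05,-0.005,0,0,0],[1,0.022,-0.05,-0.005,0,0,0],[1,0.022,-0.05,0,0,0,0]])

```text
time_s: 26.0
eef_pos: [538.0, 118.1, 244.2]
ee_rot: [-0.0, 1.0, 0.024, -0.001]
force: [0.6, 0.1, -1.7]
grip_width: 0.255
grip_force: 79.1
```

send_rows(targets=[[1,0.022,-0.05,0,0,0,0],[1,0.022,-0.04,0,0,0,0],[1,0.015,-0.025,0,0,0,0],[1,0,0,0,0,0,0],[1,0,0,0,0,0,0],[1,0,0,0,0,0,0],[1,0,0,0,0,0,0],[1,0,0,0,0,0,0],[1,0,0,0,0,0,0],[1,0,0,0,0,0,0]])

```text
time_s: 27.25
eef_pos: [590.9, 233.3, 245.3]
ee_rot: [0.0, 1.0, 0.023, 0.0]
force: [-1.2, -0.4, -1.5]
grip_width: 0.256
grip_force: 79.1
```

```bash
python3 - <<'E'
from h import *
p,R,s=pose();print(p,R.round(3).tolist(),s["grip_width"],s["grip_force"],s["time_s"],s["joints"].round(2))
W=ctrl.capture("wrist");save(W,"w8",s=1.2)
land(W,dict(stand=0,socket_0=64,holder_0=p[2]-52))
E
```

```text
[590.94278143 233.25643176 245.32298857] [[0.999, 0.047, 0.0], [0.047, -0.999, -0.0], [0.0, 0.0, -1.0]] 0.25602787216585793 79.10959124565125 27.25 [ 0.19  0.55  1.05 -0.    1.54  1.72]
stand [([250.9, 166.4], 0.75, [567.7, 238.3, 0.0])]
socket_0 [([283.6, 212.2], 0.74, [532.8, 199.9, 64.0]), ([208.3, 208.2], 0.72, [533.6, 282.6, 64.0]), ([217.1, 137.0], 0.72, [612.0, 274.0, 64.0]), ([293.2, 144.0], 0.65, [608.5, 195.3, 64.0])]
holder_0 [([252.2, 200.1], 0.58, [589.3, 235.4, 193.3])]
```

View pics/w8.png

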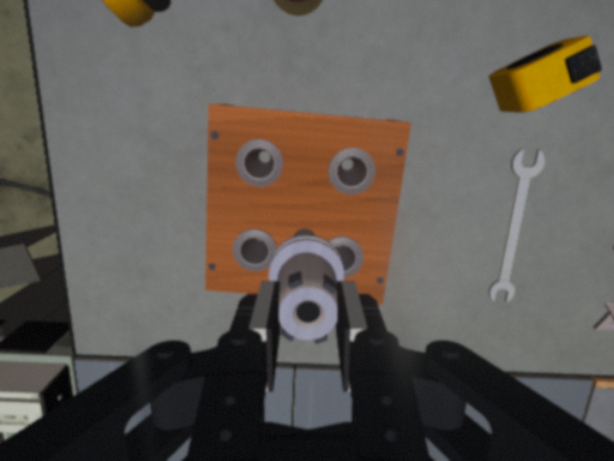

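The stand's sleeves are at (259,162), (352,170), (254,250) and (345,256). The holder hangs nearly upright, with its head at (308,312) and flange at (307,262).

```bash
cat >> h.py <<'E'
def fit(P):
    # P: list near 4 sockets order FL? returns square fit (centre, angle, corners)
    P=np.array(P)[:,:2];c=P.mean(0);base=np.array([[40,40],[40,-40],[-40,40],[-40,-40]])
    d=P-c;z=(d[:,0]+1j*d[:,1]);b=base[:,0]+1j*base[:,1];a=np.angle((np.conj(b)*z).sum())
    M=np.array([[np.cos(a),-np.sin(a)],[np.sin(a),np.cos(a)]]);Q=c+base@M.T
    return c,a,Q,np.abs(Q-P).max()
E
python3 - <<'E'
from h import *
W=ctrl.capture("wrist");p,R,s=pose()
P=[atz(W,np.array(a)/1.2,64) for a in [(259,162),(352,170),(254,250),(345,256)]]
print(np.round(P,1).tolist());print(fit(P))
N=[atz(W,a,64) for a in [(217.1,137.0),(293.2,144),(208.3,208.2),(283.6,212.2)]];print("net",fit(N))
for d in (84,50,0):print(d,proj(W,p+np.array([0,0,d-52.5]))*1.2)
E
```

```text
[[614.0, 275.4, 64.0], [610.9, 195.4, 64.0], [533.6, 278.9, 64.0], [531.7, 195.5, 64.0]]
(array([572.56375   , 236.31011245]), np.float64(-0.027111406207037465), array([[613.63337373, 275.21108938],
       [611.46472693, 195.24048872],
       [533.66277306, 277.37973619],
       [531.49412626, 197.40913552]]), np.float64(1.8718148632354712))
net (array([571.73796054, 237.98159536]), np.float64(-0.05538388650606231), array([[613.89085181, 275.70604046],
       [609.46240565, 195.8287041 ],
       [534.01351544, 280.13448662],
       [529.58506928, 200.25715026]]), np.float64(3.258794954240443))
84 [306.05478245 308.56449331]
50 [306.3053931 272.2302446]
0 [306.54618578 237.31943256]
```

send_rows(targets=[[1,0.0125,-0.02,0,0,0,0],[1,0.0125,-0.021,0,0,0,0],[1,0,0,0.03,0,0,0],[1,0,0,0.04,0,0,0],[1,0,0,0.04,0,0,0],[1,0,0,0.025,0,0,0],[1,0,0,0.01,0,0,0],[1,0,0,0.01,0,0,0],[1,0,0,0.008,0,0,0],[1,0,0,0,0,0,0]])

```text
time_s: 28.75
eef_pos: [614.0, 275.3, 82.1]
ee_rot: [0.0, 1.0, 0.023, -0.0]
force: [-0.1, -0.1, -1.8]
grip_width: 0.258
grip_force: 79.2
```

```bash
python3 - <<'E'
from h import *
p,R,s=pose();print(p,s["force"],s["wrist_torque"],s["grip_width"],s["grip_force"],s["time_s"])
W=ctrl.capture("wrist");save(W,"w9",s=1.2)
E
```

```text
[613.96363592 275.28615904  82.13669385] [-0.08763066 -0.11552407 -1.78028024] [-0.06183985  0.01758569 -0.05791566] 0.2577604323917728 79.21081781387329 28.75
```

View pics/w9.png

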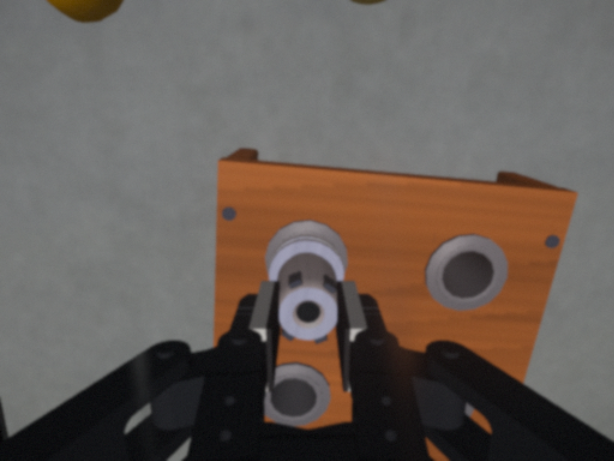

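The holder is in the sleeve without contact force. I'll continue down.

send_rows(targets=[[1,0,0,0.003,0,0,0],[1,0,0,0.002,0,0,0],[1,0,0,0.001,0,0,0],[1,0,0,0,0,0,0],[1,0,0,0,0,0,0],[0.3,0,0,0,0,0,0],[-0.2,0,0,0,0,0,0],[-0.2,0,0,0,0,0,0],[-0.2,0,0,0,0,0,0],[-0.2,0,0,0,0,0,0]])

```text
time_s: 30.05
eef_pos: [614.0, 275.4, 76.3]
ee_rot: [0.0, 1.0, 0.023, 0.0]
force: [0.1, -0.2, 0.4]
grip_width: 0.602
grip_force: 0.0
```

```bash
python3 - <<'E'
from h import *
p,R,s=pose();print(p,s["force"],s["grip_width"],s["time_s"])
W=ctrl.capture("wrist");save(W,"w10",s=1.2)
# predicted head-top centre if home: z=64-42+84=106
print(proj(W,(613.6,275.2,106))*1.2,proj(W,(613.6,275.2,110))*1.2)
E
```

```text
[614.0041262  275.39998775  76.32690135] [ 0.08858698 -0.18584559  0.42963088] 0.6022166402045815 30.05
[306.56654051 307.22751027] [306.54238581 312.45405818]
```

View pics/w10.png

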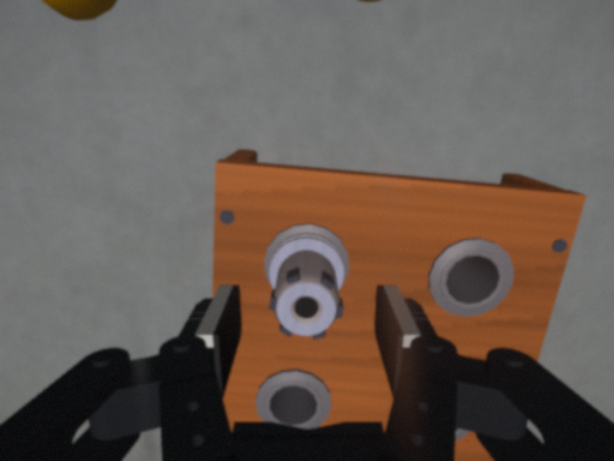

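The head is at (306,307), exactly the projected "home" height, so holder 1 is seated. Back for the second.

send_rows(targets=[[-0.2,0,0,-0.05,0,0,0],[-0.2,0,0,-0.06,0,0,0],[-0.1,0,0,-0.06,0,0,0],[0,-0.012,0.035,0,0,0,0],[0,-0.0165,0.049,0,0,0,0],[0,-0.0165,0.049,0,0,0,0],[0,-0.0165,0.049,0,0,0,0],[0,-0.0165,0.049,0,0,0,0],[0,-0.0165,0.049,0,0,0,0],[0,-0.0165,0.049,0,0,0,0]])

```text
time_s: 31.35
eef_pos: [517.8, -59.9, 246.6]
ee_rot: [0.0, 1.0, 0.023, 0.0]
force: [0.9, -0.2, 0.1]
grip_width: 0.5
grip_force: 0.0
```

send_rows(targets=[[0,-0.0165,0.049,0,0,0,0],[0,-0.0165,0.049,0,0,0,0],[0,-0.0165,0.049,0,0,0,0],[0,-0.002,0.01,0,0,0.12,0],[0,0,0,0,0,0.16,0],[0,0,0,0,0,0.16,0],[0,0,0,0,0,0.16,0],[0,0,0,0,0,0,0],[0,0,0,0,0,0,0],[0,0,0,0,0,0,0]])

```text
time_s: 32.6
eef_pos: [475.0, -217.7, 247.0]
ee_rot: [-0.007, 0.955, 0.023, 0.295]
force: [-0.1, -0.6, -0.8]
grip_width: 0.5
grip_force: 0.0
```

```bash
cat > pre.py <<'E'
from h import *
import sys
T=np.array([float(x) for x in sys.argv[1:4]])
p,R,s=pose();print(p,s["grip_width"],s["time_s"],s["joints"].round(2))
W=ctrl.capture("wrist")
print("exp head px",proj(W,T+31.5*A).round(1),"exp origin px",proj(W,T-52.5*A).round(1))
print([np.round(a["extent"]).tolist()+[round(a["score"],2)] for a in ctrl.boxes_of("holder_0",W)][:5])
print([(np.round(a["point"],1).tolist(),round(a["score"],2)) for a in ctrl.landmark_of("holder_0",W)][:5])
rows(p,R,[(p,RG),(T+80*A,RG),(T,RG)],0)
E
python3 pre.py 517.8 -209.8 85
```

```text
[ 475.04525527 -217.65965641  246.97497453] 0.5001648181668227 32.6 [-0.92  0.02  1.88  0.6   0.97  0.33]
exp head px [249.4 229.8] exp origin px [250.9 200.8]
[[349.0, 192.0, 44.0, 50.0, 0.87], [290.0, 195.0, 40.0, 43.0, 0.87], [234.0, 192.0, 34.0, 50.0, 0.87]]
[([302.3, 200.2], 0.93), ([253.3, 197.2], 0.85), ([350.8, 196.5], 0.8), ([127.0, 256.0], 0.5), ([106.3, 230.2], 0.23)]
[0, np.float64(0.0), np.float64(0.0), np.float64(0.0), np.float64(-0.001), np.float64(0.001), np.float64(0.003)]
[0, np.float64(-0.0559), np.float64(-0.0059), np.float64(0.078), np.float64(-0.0), np.float64(0.0), np.float64(-0.0)]
[0, np.float64(-0.0), np.float64(-0.0), np.float64(0.08), np.float64(-0.0), np.float64(0.0), np.float64(-0.0)]
```

send_rows(targets=[[0,-0.019,-0.002,0.026,0,0,0],[0,-0.019,-0.002,0.026,0,0,0],[0,-0.018,-0.002,0.026,0,0,0],[0,0,0,0,0,0,0],[0,0,0,0.03,0,0,0],[0,0,0,0.025,0,0,0],[0,0,0,0.015,0,0,0],[0,0,0,0.01,0,0,0],[0,0,0,0,0,0,0],[0,0,0,0,0,0,0]])

```text
time_s: 34.0
eef_pos: [517.1, -210.0, 85.1]
ee_rot: [-0.006, 0.955, 0.022, 0.296]
force: [0.8, 0.7, 0.4]
grip_width: 0.499
grip_force: 0.0
```

send_rows(targets=[[1,0,0,0,0,0,0],[1,0,0,0,0,0,0],[1,0,0,0,0,0,0],[1,0,0,0,0,0,0],[1,0,0,0,0,0,0],[1,0,0,-0.01,0,0,0],[1,0,0,-0.02,0,0,0],[1,0,0,-0.03,0,0,0],[1,0,0,-0.03,0,0,0],[1,0,0,-0.03,0,0,0]])

```text
time_s: 35.25
eef_pos: [448.1, -212.6, 184.3]
ee_rot: [-0.007, 0.955, 0.022, 0.295]
force: [0.6, -0.2, -1.9]
grip_width: 0.253
grip_force: 79.0
```

```bash
python3 - <<'E'
from h import *
p,R,s=pose();print(p,s["force"],s["grip_width"],s["grip_force"],s["time_s"])
E
```

```text
[ 448.14799068 -212.55833989  184.29765313] [ 0.56647298 -0.19533499 -1.88670833] 0.25342501507678916 78.99356603622437 35.25
```

send_rows(targets=[[1,0,0,-0.01,0,-0.12,0],[1,0,0,-0.01,0,-0.16,0],[1,0,0,-0.01,0,-0.16,0],[1,0,0,-0.01,0,-0.16,0],[1,0.01,-0.025,-0.005,0,0,0],[1,0.02,-0.049,-0.005,0,0,0],[1,0.02,-0.049,-0.005,0,0,0],[1,0.02,-0.049,-0.005,0,0,0],[1,0.02,-0.049,-0.005,0,0,0],[1,0.02,-0.049,0,0,0,0]])

```text
time_s: 36.5
eef_pos: [531.6, 62.6, 245.6]
ee_rot: [0.001, 1.0, 0.023, 0.0]
force: [0.5, 0.1, -2.1]
grip_width: 0.252
grip_force: 79.0
```

send_rows(targets=[[1,0.02,-0.049,0,0,0,0],[1,0.02,-0.049,0,0,0,0],[1,0.019,-0.049,0,0,0,0],[1,0.01,-0.025,0,0,0,0],[1,0,0,0,0,0,0],[1,0,0,0,0,0,0],[1,0,0,0,0,0,0],[1,0,0,0,0,0,0],[1,0,0,0,0,0,0],[1,0,0,0,0,0,0]])

```text
time_s: 37.75
eef_pos: [592.5, 236.2, 244.9]
ee_rot: [0.0, 1.0, 0.023, 0.0]
force: [-0.1, 0.5, -2.1]
grip_width: 0.249
grip_force: 79.1
```

```bash
cat > st.py <<'E'
from h import *
p,R,s=pose();print(p,R[:,2].round(3),s["grip_width"],s["grip_force"],s["force"],s["time_s"])
W=ctrl.capture("wrist");save(W,"st%d"%int(s["time_s"]))
g=cv2.cvtColor(np.array(W["img"]),cv2.COLOR_RGB2GRAY)
def pr(n,L,k): print(n,[(np.round(a[k],1).tolist(),round(a["score"],2)) for a in L][:6])
L=ctrl.landmark_of("socket_0",W);print("sock",[(np.round(a["point"],1).tolist(),round(a["score"],2),atz(W,a["point"],64).round(1)[:2].tolist()) for a in L][:5])
H=ctrl.landmark_of("holder_0",W);print("hold origin z22",[(np.round(a["point"],1).tolist(),round(a["score"],2),atz(W,a["point"],22).round(1)[:2].tolist()) for a in H][:5])
pr("box",ctrl.boxes_of("holder_0",W),"extent");land(W,dict(stand=0))
Q=np.array([[613.6,275.2],[611.5,195.2],[533.7,277.4],[531.5,197.4]])
print("exp sock px",[proj(W,(*q,64)).round(1).tolist() for q in Q],"held head/end px",[proj(W,p+np.array([0,0,d-52.5])).round(1).tolist() for d in(84,0)])
# orange board corners
hsv=cv2.cvtColor(np.array(W["img"]),cv2.COLOR_RGB2HSV)
m=cv2.inRange(hsv,(5,120,60),(16,255,255));c=max(cv2.findContours(m,0,2)[0],key=cv2.contourArea)
print("stand top rect",np.round(cv2.boxPoints(cv2.minAreaRect(c)),1).tolist(),cv2.contourArea(c))
E
python3 st.py
```

```text
[592.53754793 236.22121257 244.86149538] [ 0. -0. -1.] 0.2486183065993078 79.0600848197937 [-0.11521429  0.48569086 -2.06758748] 37.75
sock [([287.0, 215.4], 0.89, [531.0, 198.9]), ([209.7, 213.8], 0.81, [528.9, 283.9]), ([296.8, 144.8], 0.68, [609.5, 194.5]), ([220.5, 139.0], 0.65, [611.8, 273.4])]
hold origin z22 [([254.2, 192.8], 0.89, [542.1, 235.8]), ([219.8, 136.4], 0.65, [608.2, 278.4])]
box [([222.6, 186.1, 67.7, 95.9], 0.92), ([198.3, 125.5, 38.6, 32.4], 0.77)]
stand [([254.5, 167.8], 0.83, [567.9, 236.7, 0.0])]
exp sock px [[218.8, 137.2], [296.3, 142.8], [215.7, 210.0], [288.4, 215.1]] held head/end px [[255.1, 257.1], [255.5, 197.8]]
stand top rect [[162.6999969482422, 242.0], [177.10000610351562, 87.5], [344.3999938964844, 103.19999694824219], [329.8999938964844, 257.70001220703125]] 18609.5
```

send_rows(targets=[[1,0.0085,0.021,0,0,0,0],[1,0.0085,0.021,0,0,0,0],[1,0,0,0.03,0,0,0],[1,0,0,0.04,0,0,0],[1,0,0,0.04,0,0,0],[1,0,0,0.025,0,0,0],[1,0,0,0.01,0,0,0],[1,0,0,0.01,0,0,0],[1,0,0,0.007,0,0,0],[1,0,0,0,0,0,0]])

```text
time_s: 39.25
eef_pos: [611.5, 195.0, 82.8]
ee_rot: [0.0, 1.0, 0.023, -0.0]
force: [-0.2, -0.9, -2.8]
grip_width: 0.247
grip_force: 79.0
```

```bash
python3 - <<'E'
from h import *
p,R,s=pose();print(p,s["force"],s["wrist_torque"],s["grip_width"],s["grip_force"])
W=ctrl.capture("wrist");land(W,dict(socket_0=64,holder_0=p[2]-52.5))
E
```

```text
[611.45002107 195.00809176  82.76966941] [-0.24225803 -0.86438753 -2.80328904] [-0.10397242  0.20848729 -0.00544654] 0.24689769052777333 79.04453873634338
socket_0 [([243.1, 330.1], 0.56, [530.6, 199.3, 64.0])]
holder_0 [([137.9, 191.7], 0.61, [612.0, 275.1, 30.3]), ([254.6, 197.3], 0.58, [611.7, 195.6, 30.3])]
```

send_rows(targets=[[1,0,0,0.003,0,0,0],[1,0,0,0.002,0,0,0],[1,0,0,0.0015,0,0,0],[1,0,0,0,0,0,0],[1,0,0,0,0,0,0],[0.3,0,0,0,0,0,0],[-0.2,0,0,0,0,0,0],[-0.2,0,0,0,0,0,0],[-0.2,0,0,0,0,0,0],[-0.2,0,0,0,0,0,0]])

```text
time_s: 40.65
eef_pos: [611.5, 195.2, 76.3]
ee_rot: [0.0, 1.0, 0.023, 0.0]
force: [0.8, 0.0, -0.0]
grip_width: 0.6
grip_force: 0.0
```

```bash
python3 - <<'E'
from h import *
p,R,s=pose();print(p,s["force"],s["grip_width"],s["time_s"])
W=ctrl.capture("wrist");save(W,"w11",s=1.2)
print("exp head px",proj(W,(611.5,195.2,106)),proj(W,(611.5,195.2,110)))
img=np.array(W["img"]);g=cv2.cvtColor(img,cv2.COLOR_RGB2GRAY)[225:290,205:310]
c=cv2.HoughCircles(cv2.resize(g,None,fx=4,fy=4,interpolation=cv2.INTER_CUBIC),cv2.HOUGH_GRADIENT,1.5,40,param1=80,param2=25,minRadius=20,maxRadius=140)
print(None if c is None else (c[0][:6]/4+[205,225,0]).round(1).tolist())
print([np.round(a["extent"],1).tolist()+[round(a["score"],2)] for a in ctrl.boxes_of("holder_0",W)])
P=cv2.imread("pics/w10.png");P=cv2.cvtColor(P,cv2.COLOR_BGR2GRAY);P=cv2.resize(P,(512,384))
t=P[230:285,220:290];r=cv2.matchTemplate(cv2.cvtColor(img,cv2.COLOR_RGB2GRAY)[200:320,190:320],t,cv2.TM_CCOEFF_NORMED);_,v,_,l=cv2.minMaxLoc(r)
print("template offset vs first",v,l[0]+190-220,l[1]+200-230)
E
```

```text
[611.51102686 195.15169148  76.32138347] [ 0.78735133  0.00564294 -0.04935274] 0.5999137412181463 40.65
exp head px [254.96657435 255.20024767] [254.9340138  259.53596307]
[[253.9, 258.2, 9.6], [247.9, 236.1, 31.4], [259.2, 237.6, 29.7], [265.2, 259.7, 13.4], [253.9, 268.7, 19.4], [254.3, 247.7, 18.1]]
[[224.3, 190.7, 62.6, 92.7, 0.89], [43.1, 185.8, 99.9, 83.3, 0.64]]
template offset vs first 0.9531924724578857 -1 2
```

send_rows(targets=[[-0.2,0,0,-0.02,0,0,0],[-0.2,0,0,-0.025,0,0,0],[0.5,0,0,0,0,0,0],[1,0,0,0,0,0,0],[1,0,0,0,0,0,0],[1,0,0,0,0,0,0],[1,0,0,0,0,0,0],[1,0,0,0.005,0,0,0],[1,0,0,0.005,0,0,0],[1,0,0,0,0,0,0]])

```text
time_s: 42.0
eef_pos: [611.2, 195.1, 110.6]
ee_rot: [0.0, 1.0, 0.023, -0.001]
force: [-0.4, 0.2, 0.5]
grip_width: 0.002
grip_force: 0.0
```

send_rows(targets=[[1,0,0,0.001,0,0,0],[1,0,0,0,0,0,0],[1,0,0,0.001,0,0,0],[1,0,0,0,0,0,0],[1,0,0,0.001,0,0,0],[1,0,0,0,0,0,0],[1,0,0,0.001,0,0,0],[1,0,0,0,0,0,0],[1,0,0,0,0,0,0],[1,0,0,0,0,0,0]])

```text
time_s: 43.25
eef_pos: [611.5, 195.2, 107.4]
ee_rot: [0.0, 1.0, 0.023, 0.0]
force: [0.6, 0.9, -0.7]
grip_width: -0.002
grip_force: 0.0
```

send_rows(targets=[[1,0,0,0.001,0,0,0],[1,0,0,0,0,0,0],[1,0,0,0.0005,0,0,0],[1,0,0,0,0,0,0],[1,0,0,0.0005,0,0,0],[1,0,0,0,0,0,0],[1,0,0,0,0,0,0],[1,0,0,0,0,0,0],[1,0,0,0,0,0,0],[1,0,0,0,0,0,0]])

```text
time_s: 44.5
eef_pos: [611.5, 195.2, 105.3]
ee_rot: [0.0, 1.0, 0.023, 0.0]
force: [-0.7, 0.5, -0.3]
grip_width: -0.0
grip_force: 0.0
```

The head top lies at or below 105.3 mm, so holder 2 is home. Next is the third.

send_rows(targets=[[0.5,0,0,-0.04,0,0,0],[0,0,0,-0.05,0,0,0],[0,0,0,-0.05,0,0,0],[0,-0.012,0.035,0,0,0,0],[0,-0.0165,0.049,0,0,0,0],[0,-0.0165,0.049,0,0,0,0],[0,-0.0165,0.049,0,0,0,0],[0,-0.0165,0.049,0,0,0,0],[0,-0.0165,0.049,0,0,0,0],[0,-0.0165,0.049,0,0,0,0]])

```text
time_s: 45.75
eef_pos: [515.3, -140.1, 245.6]
ee_rot: [0.0, 1.0, 0.023, 0.0]
force: [0.7, 0.2, -0.3]
grip_width: 0.5
grip_force: 0.0
```

send_rows(targets=[[0,-0.0165,0.049,0,0,0,0],[0,-0.0165,0.049,0,0,0,0],[0,-0.013,0.033,0,0,0,0],[0,0,0,0,0,0.12,0],[0,0,0,0,0,0.16,0],[0,0,0,0,0,0.16,0],[0,0,0,0,0,0.16,0],[0,0,0,0,0,0,0],[0,0,0,0,0,0,0],[0,0,0,0,0,0,0]])

```text
time_s: 47.0
eef_pos: [476.8, -271.6, 246.0]
ee_rot: [-0.006, 0.955, 0.023, 0.295]
force: [-0.5, 0.4, 0.3]
grip_width: 0.503
grip_force: 0.0
```

```bash
python3 pre.py 521.3 -269.9 85
```

```text
[ 476.81433605 -271.63637149  245.98911062] 0.5028035944534224 47.0 [-1.    0.1   1.79  0.61  1.01  0.26]
exp head px [256.  228.1] exp origin px [256.1 199.4]
[[239.0, 195.0, 38.0, 47.0, 0.62], [297.0, 193.0, 40.0, 44.0, 0.57]]
[([305.0, 196.2], 0.96), ([255.2, 199.7], 0.79), ([234.1, 220.8], 0.73), ([75.5, 255.5], 0.22)]
[0, np.float64(0.0), np.float64(0.0), np.float64(0.0), np.float64(-0.001), np.float64(0.001), np.float64(0.003)]
[0, np.float64(-0.0542), np.float64(0.0003), np.float64(0.078), np.float64(-0.0), np.float64(0.0), np.float64(-0.0)]
[0, np.float64(-0.0), np.float64(-0.0), np.float64(0.08), np.float64(-0.0), np.float64(0.0), np.float64(-0.0)]
```

send_rows(targets=[[0,-0.018,0,0.026,0,0,0],[0,-0.018,0,0.026,0,0,0],[0,-0.018,0,0.026,0,0,0],[0,0,0,0,0,0,0],[0,0,0,0.03,0,0,0],[0,0,0,0.025,0,0,0],[0,0,0,0.015,0,0,0],[0,0,0,0.01,0,0,0],[0,0,0,0,0,0,0],[0,0,0,0,0,0,0]])

```text
time_s: 48.4
eef_pos: [520.8, -269.9, 85.3]
ee_rot: [-0.006, 0.955, 0.022, 0.296]
force: [-0.0, 0.3, -0.2]
grip_width: 0.502
grip_force: 0.0
```

send_rows(targets=[[1,0,0,0,0,0,0],[1,0,0,0,0,0,0],[1,0,0,0,0,0,0],[1,0,0,0,0,0,0],[1,0,0,0,0,0,0],[1,0,0,-0.01,0,0,0],[1,0,0,-0.02,0,0,0],[1,0,0,-0.03,0,0,0],[1,0,0,-0.03,0,0,0],[1,0,0,-0.03,0,0,0]])

```text
time_s: 49.65
eef_pos: [451.9, -272.5, 184.5]
ee_rot: [-0.007, 0.955, 0.022, 0.295]
force: [-0.3, 0.9, -0.9]
grip_width: 0.253
grip_force: 78.9
```

send_rows(targets=[[1,0,0,-0.01,0,-0.12,0],[1,0,0,-0.01,0,-0.16,0],[1,0,0,-0.01,0,-0.16,0],[1,0,0,-0.01,0,-0.16,0],[1,0.01,-0.028,-0.005,0,0,0],[1,0.017,-0.05,-0.005,0,0,0],[1,0.017,-0.05,-0.005,0,0,0],[1,0.017,-0.05,-0.005,0,0,0],[1,0.017,-0.05,-0.005,0,0,0],[1,0.017,-0.05,0,0,0,0]])

```text
time_s: 50.9
eef_pos: [519.8, 10.0, 245.7]
ee_rot: [0.001, 1.0, 0.023, 0.0]
force: [0.5, -1.2, -0.9]
grip_width: 0.25
grip_force: 79.0
```

send_rows(targets=[[1,0.017,-0.05,0,0,0,0],[1,0.017,-0.05,0,0,0,0],[1,0.017,-0.05,0,0,0,0],[1,0.017,-0.05,0,0,0,0],[1,0.01,-0.022,0,0,0,0],[1,0,0,0,0,0,0],[1,0,0,0,0,0,0],[1,0,0,0,0,0,0],[1,0,0,0,0,0,0],[1,0,0,0,0,0,0]])

```text
time_s: 52.15
eef_pos: [587.5, 233.8, 245.1]
ee_rot: [0.0, 1.0, 0.023, 0.0]
force: [0.1, 0.3, -1.9]
grip_width: 0.256
grip_force: 79.0
```

```bash
python3 st.py
```

```text
[587.52172373 233.78337978 245.10451351] [ 0. -0. -1.] 0.2557540852263394 79.01763439178467 [ 0.06100747  0.30678741 -1.91490893] 52.15
sock [([216.8, 134.2], 0.96, [611.5, 274.8]), ([286.9, 211.3], 0.91, [530.7, 196.9]), ([293.5, 141.3], 0.91, [607.9, 195.7]), ([209.4, 207.9], 0.9, [530.7, 281.9])]
hold origin z22 [([254.3, 195.9], 0.84, [533.1, 233.0]), ([216.9, 130.3], 0.62, [610.0, 279.4]), ([289.7, 132.4], 0.61, [611.5, 195.9]), ([428.2, 189.2], 0.4, [551.4, 24.0])]
box [([193.8, 121.1, 40.4, 32.2], 0.95), ([225.7, 184.0, 65.0, 101.9], 0.72), ([277.1, 121.1, 35.9, 40.0], 0.69)]
stand [([251.5, 159.1], 0.58, [573.7, 238.5, 0.0])]
exp sock px [[216.5, 132.1], [294.3, 137.8], [213.5, 205.5], [286.5, 210.6]] held head/end px [[255.0, 257.1], [255.4, 197.8]]
stand top rect [[161.60000610351562, 237.8000030517578], [174.1999969482422, 82.80000305175781], [342.5, 96.4000015258789], [330.0, 251.39999389648438]] 19181.5
```

send_rows(targets=[[1,-0.0255,-0.0237,0,0,0,0],[1,-0.026,-0.0237,0,0,0,0],[1,0,0,0.03,0,0,0],[1,0,0,0.04,0,0,0],[1,0,0,0.04,0,0,0],[1,0,0,0.025,0,0,0],[1,0,0,0.01,0,0,0],[1,0,0,0.01,0,0,0],[1,0,0,0.008,0,0,0],[1,0,0,0,0,0,0]])

```text
time_s: 53.65
eef_pos: [533.7, 278.9, 81.7]
ee_rot: [0.0, 1.0, 0.023, -0.0]
force: [-0.4, -1.3, -1.9]
grip_width: 0.251
grip_force: 79.1
```

```bash
python3 - <<'E'
from h import *
p,R,s=pose();print(p,s["force"],s["wrist_torque"],s["grip_width"],s["grip_force"])
W=ctrl.capture("wrist");land(W,dict(socket_0=64,holder_0=p[2]-52.5))
E
```

```text
[533.72613145 278.93153357  81.7468898 ] [-0.37596916 -1.33666962 -1.87225322] [-0.2202496   0.11435545 -0.03601789] 0.25143095178148256 79.07043814659119
socket_0 [([391.0, 227.5], 0.6, [530.5, 198.3, 64.0]), ([253.4, 193.5], 0.27, [547.8, 280.7, 64.0])]
holder_0 [([387.8, 87.1], 0.97, [610.0, 200.1, 29.2]), ([265.9, 78.4], 0.89, [611.6, 276.1, 29.2]), ([254.2, 195.8], 0.71, [535.1, 279.8, 29.2])]
```

Seat, release, lift, then probe the head top with shut fingers.

send_rows(targets=[[1,0,0,0.003,0,0,0],[1,0,0,0.002,0,0,0],[1,0,0,0.001,0,0,0],[1,0,0,0,0,0,0],[1,0,0,0,0,0,0],[0.3,0,0,0,0,0,0],[-0.2,0,0,0,0,0,0],[-0.2,0,0,0,0,0,0],[-0.2,0,0,0,0,0,0],[-0.2,0,0,0,0,0,0]])

```text
time_s: 55.05
eef_pos: [533.9, 279.1, 76.0]
ee_rot: [0.0, 1.0, 0.023, 0.0]
force: [-0.6, 0.6, 0.2]
grip_width: 0.604
grip_force: 0.0
```

send_rows(targets=[[-0.2,0,0,-0.02,0,0,0],[-0.2,0,0,-0.025,0,0,0],[0.5,0,0,0,0,0,0],[1,0,0,0,0,0,0],[1,0,0,0,0,0,0],[1,0,0,0,0,0,0],[1,0,0,0.005,0,0,0],[1,0,0,0.005,0,0,0],[1,0,0,0.002,0,0,0],[1,0,0,0,0,0,0]])

```text
time_s: 56.3
eef_pos: [533.8, 279.0, 108.7]
ee_rot: [0.0, 1.0, 0.023, -0.0]
force: [-0.5, 0.4, 0.3]
grip_width: 0.001
grip_force: 0.0
```

send_rows(targets=[[1,0,0,0.001,0,0,0],[1,0,0,0,0,0,0],[1,0,0,0.001,0,0,0],[1,0,0,0,0,0,0],[1,0,0,0.001,0,0,0],[1,0,0,0,0,0,0],[1,0,0,0,0,0,0],[1,0,0,0,0,0,0],[1,0,0,0,0,0,0],[1,0,0,0,0,0,0]])

```text
time_s: 57.55
eef_pos: [533.9, 279.1, 106.0]
ee_rot: [0.0, 1.0, 0.023, 0.0]
force: [-0.1, 0.4, 0.4]
grip_width: -0.001
grip_force: 0.0
```

send_rows(targets=[[0.5,0,0,-0.04,0,0,0],[0,0,0,-0.05,0,0,0],[0,0,0,-0.05,0,0,0],[0,-0.005,0.035,0,0,0,0],[0,-0.007,0.052,0,0,0,0],[0,-0.007,0.052,0,0,0,0],[0,-0.007,0.052,0,0,0,0],[0,-0.007,0.052,0,0,0,0],[0,-0.007,0.052,0,0,0,0],[0,-0.007,0.052,0,0,0,0]])

```text
time_s: 58.8
eef_pos: [502.7, -71.4, 246.2]
ee_rot: [0.0, 1.0, 0.023, 0.0]
force: [-0.8, 0.4, -0.5]
grip_width: 0.5
grip_force: 0.0
```

send_rows(targets=[[0,-0.007,0.052,0,0,0,0],[0,-0.007,0.052,0,0,0,0],[0,-0.007,0.052,0,0,0,0],[0,-0.007,0.052,0,0,0,0],[0,-0.007,0.052,0,0,0.12,0],[0,0,0,0,0,0.16,0],[0,0,0,0,0,0.16,0],[0,0,0,0,0,0.16,0],[0,0,0,0,0,0,0],[0,0,0,0,0,0,0]])

```text
time_s: 60.05
eef_pos: [480.6, -331.4, 246.8]
ee_rot: [-0.006, 0.955, 0.023, 0.295]
force: [0.3, -0.5, 0.6]
grip_width: 0.495
grip_force: 0.0
```

```bash
python3 pre.py 525.5 -329.4 85
```

```text
[ 480.61285634 -331.38586254  246.79476966] 0.49525563296223296 60.05 [-1.06  0.2   1.67  0.61  1.06  0.22]
exp head px [255.7 227.7] exp origin px [255.9 199.1]
[[239.0, 192.0, 37.0, 48.0, 0.55]]
[([254.2, 198.5], 0.98)]
[0, np.float64(0.0), np.float64(0.0), np.float64(0.0), np.float64(0.0), np.float64(0.002), np.float64(0.002)]
[0, np.float64(-0.0543), np.float64(0.0), np.float64(0.0789), np.float64(-0.0), np.float64(0.0), np.float64(-0.0)]
[0, np.float64(-0.0), np.float64(-0.0), np.float64(0.08), np.float64(-0.0), np.float64(0.0), np.float64(-0.0)]
```

send_rows(targets=[[0,-0.018,0,0.026,0,0,0],[0,-0.018,0,0.026,0,0,0],[0,-0.018,0,0.026,0,0,0],[0,0,0,0,0,0,0],[0,0,0,0.03,0,0,0],[0,0,0,0.025,0,0,0],[0,0,0,0.015,0,0,0],[0,0,0,0.01,0,0,0],[0,0,0,0,0,0,0],[0,0,0,0,0,0,0]])

```text
time_s: 61.45
eef_pos: [524.9, -329.4, 86.0]
ee_rot: [-0.006, 0.955, 0.022, 0.296]
force: [-0.1, 0.0, -0.4]
grip_width: 0.5
grip_force: 0.0
```

send_rows(targets=[[1,0,0,0,0,0,0],[1,0,0,0,0,0,0],[1,0,0,0,0,0,0],[1,0,0,0,0,0,0],[1,0,0,0,0,0,0],[1,0,0,-0.01,0,0,0],[1,0,0,-0.02,0,0,0],[1,0,0,-0.03,0,0,0],[1,0,0,-0.03,0,0,0],[1,0,0,-0.03,0,0,0]])

```text
time_s: 62.7
eef_pos: [456.0, -331.9, 185.0]
ee_rot: [-0.007, 0.955, 0.022, 0.295]
force: [0.2, -0.7, -2.5]
grip_width: 0.254
grip_force: 79.1
```

send_rows(targets=[[1,0,0,-0.01,0,-0.12,0],[1,0,0,-0.01,0,-0.16,0],[1,0,0,-0.01,0,-0.16,0],[1,0,0,-0.01,0,-0.16,0],[1,0.01,-0.03,-0.005,0,0,0],[1,0.016,-0.052,-0.005,0,0,0],[1,0.016,-0.052,-0.005,0,0,0],[1,0.016,-0.052,-0.005,0,0,0],[1,0.016,-0.052,-0.005,0,0,0],[1,0.016,-0.052,0,0,0,0]])

```text
time_s: 63.95
eef_pos: [518.3, -37.6, 246.2]
ee_rot: [0.001, 1.0, 0.023, 0.0]
force: [0.5, -0.3, -2.1]
grip_width: 0.25
grip_force: 79.2
```

send_rows(targets=[[1,0.016,-0.052,0,0,0,0],[1,0.016,-0.052,0,0,0,0],[1,0.016,-0.052,0,0,0,0],[1,0.016,-0.052,0,0,0,0],[1,0.016,-0.052,0,0,0,0],[1,0.005,-0.012,0,0,0,0],[1,0,0,0,0,0,0],[1,0,0,0,0,0,0],[1,0,0,0,0,0,0],[1,0,0,0,0,0,0]])

```text
time_s: 65.2
eef_pos: [590.8, 235.9, 245.9]
ee_rot: [0.0, 1.0, 0.023, 0.0]
force: [-0.1, -0.6, -2.4]
grip_width: 0.251
grip_force: 79.2
```

```bash
python3 st.py
```

```text
[590.82878139 235.94511963 245.87355267] [ 0. -0. -1.] 0.25145514848837464 79.2384946346283 [-0.09537563 -0.55077966 -2.41434496] 65.2
sock [([208.8, 208.9], 0.92, [532.6, 284.8]), ([284.8, 212.9], 0.75, [531.8, 201.2]), ([293.8, 143.1], 0.7, [609.2, 197.3]), ([218.6, 140.1], 0.65, [608.8, 275.1])]
hold origin z22 [([216.1, 196.2], 0.93, [533.7, 281.6]), ([291.6, 137.3], 0.65, [609.3, 195.4]), ([221.7, 132.0], 0.61, [611.6, 276.1]), ([254.8, 197.0], 0.56, [534.8, 234.6])]
box [([224.6, 187.6, 65.1, 102.1], 0.86), ([195.0, 193.3, 36.6, 42.2], 0.86), ([198.3, 121.2, 38.0, 30.5], 0.68), ([279.4, 127.2, 38.3, 36.3], 0.57)]
stand [([254.9, 164.0], 0.8, [570.9, 236.1, 0.0]), ([286.0, 213.6], 0.55, [506.7, 192.6, 0.0])]
exp sock px [[218.6, 135.4], [296.0, 141.0], [215.6, 208.3], [288.2, 213.3]] held head/end px [[255.1, 257.2], [255.5, 197.8]]
stand top rect [[162.89999389648438, 240.8000030517578], [177.1999969482422, 86.0], [343.79998779296875, 101.4000015258789], [329.5, 256.1000061035156]] 18466.0
```

send_rows(targets=[[1,-0.031,0.0172,0,0,0,0],[1,-0.0307,0.0172,0,0,0,0],[1,0,0,0.03,0,0,0],[1,0,0,0.04,0,0,0],[1,0,0,0.04,0,0,0],[1,0,0,0.025,0,0,0],[1,0,0,0.01,0,0,0],[1,0,0,0.01,0,0,0],[1,0,0,0.008,0,0,0],[1,0,0,0,0,0,0]])

```text
time_s: 66.7
eef_pos: [530.7, 199.3, 82.4]
ee_rot: [0.0, 1.0, 0.023, -0.0]
force: [-1.0, -0.4, -2.8]
grip_width: 0.255
grip_force: 79.3
```

```bash
python3 - <<'E'
from h import *
p,R,s=pose();print(p,s["force"],s["wrist_torque"],s["grip_width"],s["grip_force"])
W=ctrl.capture("wrist");land(W,dict(socket_0=64,holder_0=p[2]-52.5))
E
```

```text
[530.66695823 199.34662822  82.44694081] [-0.98244303 -0.43453962 -2.79824227] [-0.09721556  0.07652476  0.00052619] 0.2545585690123803 79.32677865028381
socket_0 [([502.4, 175.1], 0.42, [562.1, 60.6, 64.0])]
holder_0 [([253.5, 195.6], 0.98, [532.1, 200.8, 29.9]), ([142.2, 69.1], 0.73, [610.4, 272.5, 29.9]), ([267.6, 75.1], 0.72, [610.5, 195.6, 29.9]), ([144.2, 189.0], 0.66, [533.4, 275.1, 29.9])]
```

send_rows(targets=[[1,0,0,0.003,0,0,0],[1,0,0,0.002,0,0,0],[1,0,0,0.0015,0,0,0],[1,0,0,0,0,0,0],[1,0,0,0,0,0,0],[0.3,0,0,0,0,0,0],[-0.2,0,0,0,0,0,0],[-0.2,0,0,0,0,0,0],[-0.2,0,0,0,0,0,0],[-0.2,0,0,0,0,0,0]])

```text
time_s: 68.1
eef_pos: [530.8, 199.4, 76.1]
ee_rot: [0.0, 1.0, 0.023, 0.0]
force: [-0.1, -0.0, -0.1]
grip_width: 0.6
grip_force: 0.0
```

send_rows(targets=[[-0.2,0,0,-0.02,0,0,0],[-0.2,0,0,-0.025,0,0,0],[0.5,0,0,0,0,0,0],[1,0,0,0,0,0,0],[1,0,0,0,0,0,0],[1,0,0,0,0,0,0],[1,0,0,0.005,0,0,0],[1,0,0,0.005,0,0,0],[1,0,0,0.002,0,0,0],[1,0,0,0,0,0,0]])

```text
time_s: 69.35
eef_pos: [530.7, 199.4, 108.9]
ee_rot: [0.0, 1.0, 0.023, -0.0]
force: [0.3, 0.9, -1.1]
grip_width: 0.002
grip_force: 0.0
```

send_rows(targets=[[1,0,0,0.001,0,0,0],[1,0,0,0,0,0,0],[1,0,0,0.001,0,0,0],[1,0,0,0,0,0,0],[1,0,0,0.001,0,0,0],[1,0,0,0,0,0,0],[1,0,0,0,0,0,0],[1,0,0,0,0,0,0],[1,0,0,0,0,0,0],[1,0,0,0,0,0,0]])

```text
time_s: 70.6
eef_pos: [530.8, 199.4, 106.1]
ee_rot: [0.0, 1.0, 0.023, 0.0]
force: [-0.7, 0.5, -0.3]
grip_width: -0.002
grip_force: 0.0
```

All four holders are home. Now I'll go in front of the handle and push the bin shut.

send_rows(targets=[[1,0,0,-0.04,0,0,0],[1,0,0,-0.05,0,0,0],[1,0,0,-0.04,0,0,0],[1,-0.014,0.049,0,0,0,0],[1,-0.014,0.049,0,0,0,0],[1,-0.014,0.049,0,0,0,0],[1,-0.014,0.049,0,0,0,0],[1,-0.014,0.049,0,0,0,0],[1,-0.014,0.049,0,0,0,0],[1,-0.014,0.049,0,0,0,0]])

```text
time_s: 71.85
eef_pos: [448.3, -149.3, 236.4]
ee_rot: [0.0, 1.0, 0.023, 0.0]
force: [0.1, 0.0, 0.4]
grip_width: 0.006
grip_force: 0.0
```

send_rows(targets=[[1,-0.014,0.049,0,0,0,0],[1,-0.014,0.047,0,0,0,0],[1,0,0,0,0,0,0],[1,0,0,0,0,0,0],[1,0,0,0,0,0,0],[1,0,0,0,0,0,0],[1,0,0,0,0,0,0],[1,0,0,0,0,0,0],[1,0,0,0,0,0,0],[1,0,0,0,0,0,0]])

```text
time_s: 73.1
eef_pos: [425.4, -245.0, 236.2]
ee_rot: [0.0, 1.0, 0.023, -0.0]
force: [-0.1, 1.4, 0.1]
grip_width: 0.005
grip_force: 0.0
```

```bash
python3 - <<'E'
from h import *
p,R,s=pose();print(p,s["force"],s["time_s"])
W=ctrl.capture("wrist");land(W,dict(bin_handle=66.6,bin_top_edge=97,lock_pin=104,holder_0=40))
T=ctrl.capture("top");land(T,dict(holder_0=106,bin_handle=66,lock_pin=104,stand=0))
print(to((425,-245,55)))
E
```

```text
[ 425.39015215 -244.95209431  236.23555448] [-0.09433571  1.42793565  0.14600122] 73.1
bin_handle [([254.2, 126.4], 0.85, [460.3, -241.8, 66.6])]
bin_top_edge [([254.1, 100.1], 0.78, [486.6, -240.7, 97.0]), ([43.6, 15.7], 0.38, [545.3, -65.4, 97.0])]
lock_pin []
holder_0 []
holder_0 [([192.2, 200.9], 0.61, [536.6, 185.8, 106.0]), ([195.6, 184.9], 0.56, [595.0, 176.5, 106.0]), ([172.8, 205.5], 0.52, [518.8, 253.8, 106.0]), ([173.5, 182.9], 0.38, [601.0, 256.3, 106.0])]
bin_handle [([314.3, 227.7], 0.84, [452.6, -253.5, 66.0]), ([307.2, 191.4], 0.39, [586.1, -229.0, 66.0])]
lock_pin [([262.7, 198.5], 0.42, [549.8, -65.0, 104.0])]
stand [([185.1, 193.0], 0.83, [585.4, 233.8, -0.0])]
[-4.000e-01 -1.000e-01  1.813e+02]
```

send_rows(targets=[[1,0,0,0.05,0,0,0],[1,0,0,0.05,0,0,0],[1,0,0,0.05,0,0,0],[1,0,0,0.031,0,0,0],[1,0,0,0,0,0,0],[1,0.01,0,0,0,0,0],[1,0.007,0,0,0,0,0],[1,0.005,0,-0.001,0,0,0],[1,0.005,0,-0.002,0,0,0],[1,0.005,0,-0.003,0,0,0]])

```text
time_s: 74.85
eef_pos: [457.7, -243.5, 61.6]
ee_rot: [0.0, 1.0, 0.023, 0.0]
force: [0.5, -0.1, -0.3]
grip_width: -0.002
grip_force: 0.0
```

send_rows(targets=[[1,0.004,0,-0.003,0,0,0],[1,0.004,0,-0.003,0,0,0],[1,0.004,0,-0.003,0,0,0],[1,0.002,0,-0.002,0,0,0],[1,0,0,0,0,0,0],[1,0,0,0,0,0,0],[1,0,0,0,0,0,0],[1,0,0,0,0,0,0],[1,0,0,0,0,0,0],[1,0,0,0,0,0,0]])

```text
time_s: 76.1
eef_pos: [471.3, -242.9, 72.3]
ee_rot: [0.0, 1.0, 0.023, 0.0]
force: [0.2, -0.3, -1.2]
grip_width: 0.003
grip_force: 0.0
```

```bash
python3 - <<'E'
from h import *
p,R,s=pose();print(p,s["force"],s["wrist_torque"],s["time_s"])
S=ctrl.capture("side");land(S,dict(bin_handle=96,bin_eye=76))
W=ctrl.capture("wrist");land(W,dict(bin_handle=96,bin_top_edge=110,bin_eye=76,lock_eye=104))
E
```

```text
[ 471.34900152 -242.87589935   72.25810308] [ 0.20014267 -0.28055471 -1.20747717] [0.01430605 0.0093784  0.00295534] 76.1
bin_handle [([250.3, 234.3], 0.97, [426.3, -307.7, 96.0]), ([242.7, 194.0], 0.59, [510.3, -65.0, 96.0])]
bin_eye [([231.8, 208.9], 0.9, [455.8, -111.2, 76.0]), ([221.7, 189.6], 0.68, [481.0, 38.7, 76.0]), ([243.6, 192.6], 0.39, [536.0, -12.4, 76.0])]
bin_handle []
bin_top_edge [([250.8, 220.9], 0.73, [491.2, -240.2, 110.0])]
bin_eye []
lock_eye []
```

```bash
python3 - <<'E'
from h import *
S=ctrl.capture("side");W=ctrl.capture("wrist");save(S,"s9",(190,150,320,270),4);save(W,"w12",(150,100,400,330),2)
for th in (0,.1,.2,.3,.4,.52,.6):
    c,s=np.cos(th),np.sin(th);f=lambda u,w,y:wd((u*c-w*s,y,w*c+u*s))
    print(th,"handle side",proj(S,f(-40,72,0)).round(1),"eye side",proj(S,f(-25,52,165)).round(1),"edge wrist",proj(W,f(0,86,0)).round(1),"handle wrist",proj(W,f(-40,72,0)).round(1))
a=cv2.imread("pics/s9.png");b=cv2.imread("pics/w12.png");b=cv2.resize(b,(400,368))
a=cv2.resize(a,(400,368));cv2.imwrite("pics/last.png",np.hstack([a,b]))
E
```

```text
0 handle side [261.9 218.8] eye side [240.3 202. ] edge wrist [253.8 125.9] handle wrist [254.  211.7]
0.1 handle side [259.5 220.8] eye side [238.8 203.2] edge wrist [253.8 148.2] handle wrist [254.  222.3]
0.2 handle side [257.4 223. ] eye side [237.4 204.4] edge wrist [253.8 168.8] handle wrist [254.1 230.7]
0.3 handle side [255.3 225.3] eye side [236.  205.8] edge wrist [253.8 187.3] handle wrist [254.2 236.9]
0.4 handle side [253.5 227.8] eye side [234.8 207.3] edge wrist [253.9 203.4] handle wrist [254.2 241.2]
0.52 handle side [251.6 231. ] eye side [233.6 209.2] edge wrist [253.9 219.5] handle wrist [254.3 243.9]
0.6 handle side [250.6 233.1] eye side [232.8 210.5] edge wrist [254.  228.2] handle wrist [254.4 244.5]
```

View pics/last.png

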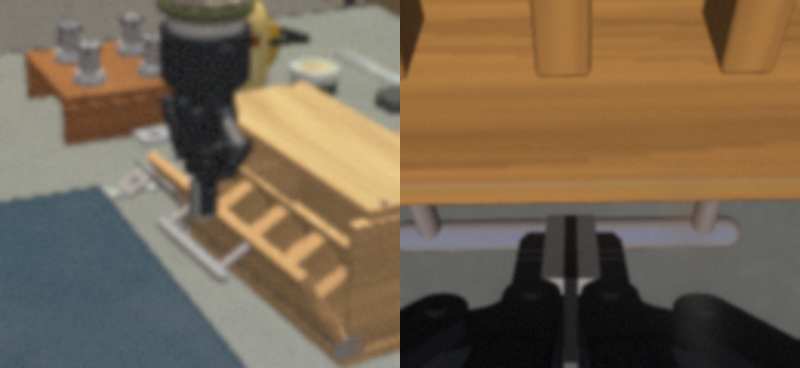

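The bin is still open: in the picture my fingertips, at (570,230) in the right half, went past the bar and sit between bar and panel. I'll raise them and push directly on the panel's top edge.

send_rows(targets=[[1,0,0,-0.015,0,0,0],[1,0,0,0,0,0,0],[1,0.004,0,0,0,0,0],[1,0.004,0,0,0,0,0],[1,0.004,0,-0.001,0,0,0],[1,0.004,0,-0.001,0,0,0],[1,0.004,0,-0.001,0,0,0],[1,0.004,0,-0.001,0,0,0],[1,0,0,0,0,0,0],[1,0,0,0,0,0,0]])

```text
time_s: 77.85
eef_pos: [495.2, -241.7, 91.2]
ee_rot: [0.0, 1.0, 0.023, -0.0]
force: [0.3, 0.1, 0.1]
grip_width: 0.001
grip_force: 0.0
```

```bash
cat > th.py <<'E'
from h import *
p,R,s=pose();print(p,s["force"],s["time_s"])
S=ctrl.capture("side");W=ctrl.capture("wrist")
land(S,dict(bin_handle=96,bin_eye=76));land(W,dict(bin_handle=96,bin_top_edge=110))
for th in (0,.1,.2,.3,.4,.52):
    c,s=np.cos(th),np.sin(th);f=lambda u,w,y:wd((u*c-w*s,y,w*c+u*s))
    print(th,"handle side",proj(S,f(-40,72,0)).round(1),"eye side",proj(S,f(-25,52,165)).round(1),"edge wrist",proj(W,f(0,86,0)).round(1),"handle wrist",proj(W,f(-40,72,0)).round(1))
E
python3 th.py
```

```text
[ 495.23495494 -241.71035245   91.203759  ] [0.31002734 0.11144134 0.14434135] 77.85
bin_handle [([248.7, 227.9], 0.77, [436.6, -274.9, 96.0])]
bin_eye [([232.7, 208.3], 0.63, [459.7, -108.4, 76.0]), ([292.0, 238.5], 0.26, [529.3, -337.2, 76.0])]
bin_handle []
bin_top_edge [([250.6, 247.2], 0.88, [493.6, -239.6, 110.0])]
0 handle side [261.9 218.8] eye side [240.3 202. ] edge wrist [254.2 174.5] handle wrist [254.3 241.4]
0.1 handle side [259.5 220.8] eye side [238.8 203.2] edge wrist [254.2 192.3] handle wrist [254.4 249.6]
0.2 handle side [257.4 223. ] eye side [237.4 204.4] edge wrist [254.2 208.6] handle wrist [254.4 255.9]
0.3 handle side [255.3 225.3] eye side [236.  205.8] edge wrist [254.2 223.2] handle wrist [254.5 260.4]
0.4 handle side [253.5 227.8] eye side [234.8 207.3] edge wrist [254.3 235.9] handle wrist [254.5 263.3]
0.52 handle side [251.6 231. ] eye side [233.6 209.2] edge wrist [254.3 248.4] handle wrist [254.6 264.8]
```

Both pushes passed over the bar and the panel edge, so the shut fingertips end roughly 10–20 mm higher than the nominal TCP. I'll back out and push the bar from the front with the TCP lower.

send_rows(targets=[[1,0,0,-0.03,0,0,0],[1,0,0,-0.02,0,0,0],[1,-0.035,0,0,0,0,0],[1,-0.037,0,0,0,0,0],[1,0,0,0.04,0,0,0],[1,0,0,0.04,0,0,0],[1,0,0,0.021,0,0,0],[1,0,0,0,0,0,0],[1,0.01,0,0,0,0,0],[1,0.004,0,0,0,0,0]])

```text
time_s: 79.4
eef_pos: [438.7, -244.9, 41.4]
ee_rot: [0.001, 1.0, 0.024, 0.001]
force: [-0.5, 0.0, -1.1]
grip_width: -0.0
grip_force: 0.0
```

send_rows(targets=[[1,0.003,0,0,0,0,0],[1,0.003,0,0,0,0,0],[1,0.003,0,-0.002,0,0,0],[1,0.003,0,-0.002,0,0,0],[1,0.003,0,-0.002,0,0,0],[1,0.003,0,-0.002,0,0,0],[1,0,0,0,0,0,0],[1,0,0,0,0,0,0],[1,0,0,0,0,0,0],[1,0,0,0,0,0,0]])

```text
time_s: 80.65
eef_pos: [450.4, -243.7, 49.1]
ee_rot: [-0.001, 1.0, 0.024, -0.006]
force: [-35.2, -1.8, 26.1]
grip_width: 0.006
grip_force: 19.4
```

```bash
python3 th.py
```

```text
[ 450.43913918 -243.70233864   49.12673363] [-35.24649198  -1.83686393  26.13189884] 80.65
bin_handle [([251.7, 226.1], 0.59, [447.7, -268.9, 96.0]), ([210.5, 171.8], 0.45, [485.9, 159.6, 96.0])]
bin_eye [([230.8, 206.2], 0.83, [460.1, -92.5, 76.0])]
bin_handle [([253.9, 223.5], 0.74, [473.7, -242.3, 96.0])]
bin_top_edge [([244.4, 174.2], 0.92, [496.9, -238.3, 110.0]), ([253.0, 222.4], 0.32, [480.2, -241.8, 110.0])]
0 handle side [261.9 218.8] eye side [240.3 202. ] edge wrist [253.6  65.7] handle wrist [253.8 182.7]
0.1 handle side [259.5 220.8] eye side [238.8 203.2] edge wrist [253.6  95.9] handle wrist [253.9 196.8]
0.2 handle side [257.4 223. ] eye side [237.4 204.4] edge wrist [253.6 123.8] handle wrist [254.  207.9]
0.3 handle side [255.3 225.3] eye side [236.  205.8] edge wrist [253.6 148.8] handle wrist [254.1 216.3]
0.4 handle side [253.5 227.8] eye side [234.8 207.3] edge wrist [253.7 170.4] handle wrist [254.2 222.1]
0.52 handle side [251.6 231. ] eye side [233.6 209.2] edge wrist [253.7 191.9] handle wrist [254.3 226.2]
```

Contact now, but on the bar's upper front, so the tip is about 20 mm above the TCP. I'll back off, go lower and push again.

send_rows(targets=[[1,-0.01,0,0,0,0,0],[1,-0.01,0,0,0,0,0],[1,0,0,0.01,0,0,0],[1,0,0,0.014,0,0,0],[1,0,0,0,0,0,0],[1,0.01,0,0,0,0,0],[1,0.004,0,0,0,0,0],[1,0.003,0,0,0,0,0],[1,0.003,0,0,0,0,0],[1,0,0,0,0,0,0]])

```text
time_s: 82.2
eef_pos: [445.4, -243.7, 24.9]
ee_rot: [-0.002, 1.0, 0.025, -0.012]
force: [-73.1, -7.8, 44.2]
grip_width: -0.001
grip_force: 37.5
```

send_rows(targets=[[1,0.003,0,-0.003,0,0,0],[1,0.003,0,-0.003,0,0,0],[1,0.003,0,-0.003,0,0,0],[1,0,0,0,0,0,0],[1,0,0,0,0,0,0],[1,0,0,0,0,0,0],[1,0,0,0,0,0,0],[1,0,0,0,0,0,0],[1,0,0,0,0,0,0],[1,0,0,0,0,0,0]])

```text
time_s: 83.45
eef_pos: [464.4, -243.2, 33.2]
ee_rot: [0.0, 1.0, 0.023, -0.0]
force: [-0.4, -0.0, -0.4]
grip_width: 0.001
grip_force: 0.0
```

```bash
python3 th.py
```

```text
[ 464.35702344 -243.20973849   33.24418713] [-0.36803344 -0.03917101 -0.38329937] 83.45
bin_handle [([261.8, 218.0], 0.86, [492.1, -236.8, 96.0]), ([218.3, 174.7], 0.43, [500.6, 122.1, 96.0]), ([253.1, 188.2], 0.24, [558.7, -35.1, 96.0])]
bin_eye [([239.6, 202.2], 0.88, [495.2, -76.2, 76.0]), ([260.5, 217.1], 0.52, [509.1, -193.7, 76.0])]
bin_handle [([250.1, 235.0], 0.67, [489.4, -240.5, 96.0])]
bin_top_edge [([243.1, 119.5], 0.98, [528.9, -237.2, 110.0])]
0 handle side [261.9 218.8] eye side [240.3 202. ] edge wrist [252.6 115.9] handle wrist [253.2 233.4]
0.1 handle side [259.5 220.8] eye side [238.8 203.2] edge wrist [252.7 148. ] handle wrist [253.3 246.4]
0.2 handle side [257.4 223. ] eye side [237.4 204.4] edge wrist [252.7 177. ] handle wrist [253.4 256.1]
0.3 handle side [255.3 225.3] eye side [236.  205.8] edge wrist [252.8 202.4] handle wrist [253.5 262.8]
0.4 handle side [253.5 227.8] eye side [234.8 207.3] edge wrist [253.  223.8] handle wrist [253.6 266.9]
0.52 handle side [251.6 231. ] eye side [233.6 209.2] edge wrist [253.1 244.3] handle wrist [253.8 268.7]
```

The bin now reads shut. I'll back out and go up and over to the pin with the tool turned a quarter.

send_rows(targets=[[1,-0.015,0,0,0,0,0],[1,-0.015,0,0,0,0,0],[1,0,0,-0.05,0,0,0],[1,0,0,-0.06,0,0,0],[0,0,0,-0.06,0,0,0],[-1,0,0,-0.06,0,0,-0.175],[-1,0,0,0,0,0,-0.175],[-1,0,0,0,0,0,-0.175],[-1,0,0,0,0,0,-0.175],[-1,0,0,0,0,0,-0.175]])

```text
time_s: 85.0
eef_pos: [434.3, -244.5, 263.3]
ee_rot: [0.0, 0.894, 0.447, -0.0]
force: [-0.4, 0.5, -0.7]
grip_width: 0.997
grip_force: 0.0
```

send_rows(targets=[[-1,0,0,0,0,0,-0.175],[-1,0,0,0,0,0,-0.175],[-1,0,0,0,0,0,-0.175],[-1,0,0,0,0,0,-0.17],[-1,0.04,0.025,0,0,0,0],[-1,0.04,0.025,0,0,0,0],[-1,0.04,0.025,0,0,0,0],[-1,0.044,0.025,0,0,0,0],[-1,0,0,0,0,0,0],[-1,0,0,0,0,0,0]])

```text
time_s: 86.25
eef_pos: [526.5, -76.5, 263.1]
ee_rot: [0.0, 0.691, 0.723, -0.0]
force: [-0.3, -0.3, 0.0]
grip_width: 1.0
grip_force: 0.0
```

```bash
cat > pn.py <<'E'
from h import *
p,R,s=pose();print(p,R.round(3).tolist(),s["force"],s["grip_width"],s["time_s"])
W=ctrl.capture("wrist");land(W,dict(bin_eye=76,lock_eye=104,park_eye=104,lock_pin=104,pin_tip=100,bin_handle=96,bin_top_edge=110))
W=ctrl.capture("wrist");land(W,dict(bin_eye=76,lock_eye=104,lock_pin=104))
print("to pin",to((544.1,-73.3,110)))
for n,v in dict(lock=(496.2,-75.5,104),eye=(496.2,-75.5,76),knob=(544.1,-73.3,138),org=(544.1,-73.3,104)).items():print(n,proj(W,v).round(1))
E
python3 pn.py
```

```text
[526.5320303  -76.48176378 263.08892602] [[-0.046, 0.999, -0.0], [0.999, 0.046, -0.001], [-0.001, -0.0, -1.0]] [-0.26323991 -0.25019302  0.01743762] 1.0001710490657845 86.25
bin_eye [([227.6, 153.6], 0.86, [495.0, -73.1, 76.0])]
lock_eye [([226.9, 160.5], 0.65, [496.6, -74.4, 104.0])]
park_eye [([272.8, 159.6], 0.77, [541.6, -71.4, 104.0]), ([271.9, 160.3], 0.53, [540.8, -72.2, 104.0]), ([222.6, 161.9], 0.22, [492.4, -76.0, 104.0])]
lock_pin [([273.6, 162.0], 0.63, [542.6, -73.8, 104.0])]
pin_tip []
bin_handle [([218.3, 298.8], 0.87, [489.6, -238.1, 96.0])]
bin_top_edge [([253.5, 306.5], 0.81, [530.0, -236.3, 110.0])]
bin_eye [([229.0, 153.4], 0.91, [496.6, -72.8, 76.0])]
lock_eye [([225.4, 161.1], 0.62, [495.3, -75.1, 104.0])]
lock_pin [([273.1, 160.7], 0.56, [542.2, -72.6, 104.0])]
to pin [  2.1  17.5 153.2]
lock [226.3 161.5]
eye [228.5 155.9]
knob [277.  169.7]
org [275.  161.5]
```

send_rows(targets=[[-1,0.002,0.0175,0,0,0,0],[-1,0,0,0.04,0,0,0],[-1,0,0,0.04,0,0,0],[-1,0,0,0.04,0,0,0],[-1,0,0,0.024,0,0,0],[-1,0,0,0.01,0,0,0],[-1,0,0,0,0,0,0],[0,0,0,0,0,0,0],[0.6,0,0,0,0,0,0],[1,0,0,0,0,0,0]], squeeze=40)

```text
time_s: 88.1
eef_pos: [544.3, -73.4, 109.6]
ee_rot: [0.0, 0.691, 0.723, 0.0]
force: [0.2, 0.4, -0.2]
grip_width: 0.377
grip_force: 0.0
```

send_rows(targets=[[1,0,0,0,0,0,0],[1,0,0,0,0,0,0],[1,0,0,0,0,0,0],[1,0,0,0,0,0,0],[1,0,0,0,0,0,0],[1,0,0,0,0,0,0],[1,0,0,0,0,0,0],[1,0,0,0,0,0,0],[1,0,0,0,0,0,0],[1,0,0,0,0,0,0]])

```text
time_s: 89.35
eef_pos: [544.4, -73.5, 109.7]
ee_rot: [0.001, 0.691, 0.723, 0.0]
force: [-1.4, 0.2, 6.3]
grip_width: 0.257
grip_force: 39.1
```

send_rows(targets=[[1,0,0,-0.008,0,0,0],[1,0,0,-0.012,0,0,0],[1,0,0,-0.016,0,0,0],[1,0,0,-0.016,0,0,0],[1,0,0,-0.016,0,0,0],[1,0,0,-0.012,0,0,0],[1,0,0,-0.004,0,0,0],[1,0,0,0,0,0,0],[1,0,0,0,0,0,0],[1,0,0,0,0,0,0]])

```text
time_s: 90.6
eef_pos: [544.0, -73.3, 192.8]
ee_rot: [-0.0, 0.691, 0.723, -0.0]
force: [-0.1, 0.4, -0.8]
grip_width: 0.256
grip_force: 39.2
```

```bash
python3 - <<'E'
from h import *
p,R,s=pose();print(p,s["force"],s["grip_width"],s["grip_force"],s["time_s"])
W=ctrl.capture("wrist");save(W,"w20");land(W,dict(bin_eye=76,lock_eye=104,park_eye=104,lock_pin=p[2]-5.5,pin_tip=p[2]-75.5))
print("to lock",to((496.2,-75.5,p[2])))
E
```

```text
[543.98955472 -73.29805108 192.77805849] [-0.09035952  0.39176318 -0.77298118] 0.2561337975864425 39.1838675737381 90.6
bin_eye [([202.3, 174.1], 0.6, [496.4, -74.9, 76.0])]
lock_eye [([193.4, 183.6], 0.85, [493.7, -75.6, 104.0])]
park_eye [([255.4, 179.2], 0.56, [542.2, -69.7, 104.0])]
lock_pin [([254.7, 223.0], 0.66, [542.3, -72.0, 187.3])]
pin_tip [([257.2, 191.4], 0.57, [543.9, -75.5, 117.3])]
to lock [  0.  -48.    0.4]
```

send_rows(targets=[[1,0,-0.012,0,0,0,0],[1,0,-0.012,0,0,0,0],[1,0,-0.012,0,0,0,0],[1,0,-0.012,0,0,0,0],[1,0,0,0,0,0,0],[1,0,0,0,0,0,0],[1,0,0,0.008,0,0,0],[1,0,0,0.006,0,0,0],[1,0,0,0.006,0,0,0],[1,0,0,0,0,0,0]])

```text
time_s: 92.15
eef_pos: [496.0, -75.5, 172.6]
ee_rot: [-0.0, 0.691, 0.723, -0.0]
force: [-0.0, 0.1, -0.8]
grip_width: 0.252
grip_force: 39.2
```

```bash
python3 - <<'E'
from h import *
p,R,s=pose();print(p,s["force"],s["grip_width"],s["grip_force"],s["time_s"])
W=ctrl.capture("wrist");land(W,dict(bin_eye=76,lock_eye=104,park_eye=104,lock_pin=p[2]-5.5,pin_tip=p[2]-75.5))
E
```

```text
[496.02589585 -75.45580554 172.60768425] [-0.02103652  0.13666163 -0.75088548] 0.25210238931686535 39.232739210128784 92.15
bin_eye [([257.8, 178.1], 0.69, [496.2, -73.0, 76.0])]
lock_eye [([257.3, 192.7], 0.8, [495.9, -76.5, 104.0])]
park_eye [([323.7, 189.3], 0.61, [544.1, -71.7, 104.0])]
lock_pin [([255.7, 224.2], 0.89, [494.9, -74.9, 167.1])]
pin_tip [([255.6, 185.7], 0.8, [494.5, -73.3, 97.1]), ([281.8, 315.2], 0.44, [521.8, -186.2, 97.1])]
```

The pin is in the lock eye without force. I'll go on to the bin's eye.

send_rows(targets=[[1,0,0,0.008,0,0,0],[1,0,0,0.006,0,0,0],[1,0,0,0.004,0,0,0],[1,0,0,0.003,0,0,0],[1,0,0,0.003,0,0,0],[1,0,0,0.003,0,0,0],[1,0,0,0,0,0,0],[1,0,0,0,0,0,0],[1,0,0,0,0,0,0],[1,0,0,0,0,0,0]])

```text
time_s: 93.7
eef_pos: [496.2, -75.6, 146.3]
ee_rot: [0.0, 0.691, 0.723, -0.0]
force: [-0.2, -0.4, -0.2]
grip_width: 0.255
grip_force: 39.2
```

send_rows(targets=[[1,0,0,0.006,0,0,0],[1,0,0,0.008,0,0,0],[1,0,0,0.008,0,0,0],[1,0,0,0.008,0,0,0],[1,0,0,0.004,0,0,0],[1,0,0,0.002,0,0,0],[1,0,0,0.0005,0,0,0],[1,0,0,0,0,0,0],[1,0,0,0,0,0,0],[1,0,0,0,0,0,0]])

```text
time_s: 94.95
eef_pos: [496.3, -75.6, 109.8]
ee_rot: [0.0, 0.691, 0.723, -0.0]
force: [-0.5, -0.3, -0.7]
grip_width: 0.257
grip_force: 39.3
```

send_rows(targets=[[0.3,0,0,0,0,0,0],[-0.5,0,0,0,0,0,0],[-1,0,0,0,0,0,0],[-1,0,0,0,0,0,0],[-1,0,0,-0.03,0,0,0],[-1,0,0,-0.05,0,0,0],[-1,0,0,-0.05,0,0,0],[-1,0,0,-0.03,0,0,0],[-1,0,0,0,0,0,0],[-1,0,0,0,0,0,0]])

```text
time_s: 96.2
eef_pos: [495.8, -75.4, 268.6]
ee_rot: [-0.001, 0.691, 0.723, -0.0]
force: [0.3, -0.8, -1.1]
grip_width: 0.996
grip_force: 0.0
```

```bash
python3 pn.py; python3 - <<'E'
from h import *
S=ctrl.capture("side");T=ctrl.capture("top")
land(S,dict(lock_pin=104,bin_handle=96,bin_eye=76));land(T,dict(stand=0,lock_pin=104))
print("S home knob",proj(S,(496.2,-75.5,104)),"sockets",end="")
H=[(613.8,275.4),(610.8,195.3),(533.9,279),(530.8,199.3)]
print([proj(S,(*h,22)).round(1).tolist() for h in H])
print([(np.round(a["point"],1).tolist(),round(a["score"],2)) for a in ctrl.landmark_of("holder_0",S)][:6])
E
```

```text
[495.82023718 -75.38276689 268.58651528] [[-0.046, 0.999, -0.002], [0.999, 0.046, 0.0], [0.0, -0.002, -1.0]] [ 0.29554849 -0.77546835 -1.0529789 ] 0.9960613781453734 96.2
bin_eye [([258.6, 156.4], 0.81, [497.1, -74.4, 76.0])]
lock_eye [([255.8, 161.2], 0.84, [494.1, -73.7, 104.0])]
park_eye [([305.1, 163.5], 0.59, [543.5, -73.8, 104.0])]
lock_pin [([254.5, 161.5], 0.93, [492.8, -74.1, 104.0])]
pin_tip []
bin_handle [([246.1, 296.4], 0.8, [490.3, -235.8, 96.0])]
bin_top_edge [([278.8, 307.8], 0.61, [527.7, -239.3, 110.0])]
bin_eye [([257.6, 156.1], 0.87, [496.6, -74.5, 76.0])]
lock_eye [([274.6, 269.1], 0.7, [521.0, -194.8, 104.0]), ([258.0, 161.8], 0.65, [496.9, -74.6, 104.0]), ([248.7, 298.7], 0.51, [493.9, -234.1, 104.0])]
lock_pin [([255.2, 164.2], 0.68, [494.2, -77.2, 104.0])]
to pin [1.000e-01 4.800e+01 1.597e+02]
lock [257.3 162.6]
eye [257.2 157. ]
knob [310.2 170.7]
org [305.  162.6]
lock_pin [([238.8, 193.9], 0.41, [492.4, -77.0, 104.0])]
bin_handle []
bin_eye [([237.8, 203.2], 0.88, [487.4, -80.8, 76.0]), ([274.0, 236.5], 0.64, [492.2, -309.3, 76.0])]
stand [([183.2, 192.4], 0.73, [587.6, 241.3, 0.0]), ([169.6, 202.3], 0.51, [548.0, 291.4, 0.0])]
lock_pin []
S home knob [239.76873339 193.53132459] sockets[[232.5, 175.9], [239.8, 183.0], [212.6, 178.5], [219.2, 185.8]]
[([239.5, 181.1], 0.6), ([219.1, 185.6], 0.54), ([212.4, 176.3], 0.54), ([233.0, 176.4], 0.46)]
```

The pin is home and the bin locked. My earlier head-height probes were invalid because the tips sit higher than I assumed, so I'll re-check the seating at the stand by pressing lightly on the heads.

send_rows(targets=[[1,0.03,0.012,0,0,0,0],[1,0.045,0.017,0,0,0,0],[1,0.045,0.017,0,0,0,0],[1,0.045,0.017,0,0,0,0],[1,0.045,0.017,0,0,0,0],[1,0.045,0.017,0,0,0,0],[1,0.045,0.017,0,0,0,0],[1,0.03,0.012,0,0,0,0],[1,0.015,0.008,0,0,0,0],[1,0,0,0,0,0,0]])

```text
time_s: 98.45
eef_pos: [614.2, 276.0, 268.8]
ee_rot: [-0.0, 0.69, 0.724, -0.0]
force: [-1.0, 0.3, 0.9]
grip_width: 0.002
grip_force: 0.0
```

```bash
python3 - <<'E'
from h import *
p,R,s=pose();print(p,s["time_s"],s["grip_width"])
W=ctrl.capture("wrist");save(W,"w30")
H=[(613.8,275.4),(610.8,195.3),(533.9,279),(530.8,199.3)]
print("exp",[proj(W,(*h,22)).round(1).tolist() for h in H],[proj(W,(*h,106)).round(1).tolist() for h in H])
print([(np.round(a["point"],1).tolist(),round(a["score"],2)) for a in ctrl.landmark_of("holder_0",W)][:6])
# dark bore in head top: darkest blob near expected
g=cv2.GaussianBlur(cv2.cvtColor(np.array(W["img"]),cv2.COLOR_RGB2GRAY),(5,5),0)
for h in H:
    u,v=proj(W,(*h,106)).round().astype(int);q=g[max(v-10,0):v+11,u-10:u+11].astype(float)
    w=np.clip(60-q,0,None)
    if w.sum()>0: yy,xx=np.mgrid[0:q.shape[0],0:q.shape[1]];print((u-10+(xx*w).sum()/w.sum()).round(1),(max(v-10,0)+(yy*w).sum()/w.sum()).round(1),q.min())
print(to((613.8,275.4,110)))
E
```

```text
[614.23297797 275.9969934  268.76029272] 98.45 0.0018843508894291357
exp [[256.8, 148.7], [251.6, 209.5], [191.9, 142.8], [190.0, 203.9]] [[256.8, 163.7], [250.4, 237.1], [176.4, 156.4], [175.1, 230.3]]
[([255.6, 152.3], 0.9), ([251.4, 208.2], 0.83), ([186.8, 203.4], 0.82), ([190.1, 145.8], 0.57)]
256.5 163.3 37.0
255.9 241.9 22.0
176.0 156.2 37.0
174.4 230.3 36.0
[  0.8  -0.2 159.5]
```

send_rows(targets=[[1,0,0,0.05,0,0,0],[1,0,0,0.05,0,0,0],[1,0,0,0.045,0,0,0],[1,0,0,0.01,0,0,0],[1,0,0,0.004,0,0,0],[1,0,0,0.004,0,0,0],[1,0,0,0.003,0,0,0],[1,0,0,0.002,0,0,0],[1,0,0,0,0,0,0],[1,0,0,0,0,0,0]])

```text
time_s: 99.8
eef_pos: [614.3, 275.2, 101.7]
ee_rot: [0.0, 0.691, 0.723, -0.0]
force: [0.5, 0.7, 0.5]
grip_width: 0.0
grip_force: 0.0
```

send_rows(targets=[[1,0,0,0.001,0,0,0],[1,0,0,0.001,0,0,0],[1,0,0,0.001,0,0,0],[1,0,0,0,0,0,0],[1,0,0,0,0,0,0],[1,0,0,0,0,0,0],[1,0,0,0,0,0,0],[1,0,0,0,0,0,0],[1,0,0,0,0,0,0],[1,0,0,0,0,0,0]])

```text
time_s: 101.05
eef_pos: [614.2, 275.2, 98.5]
ee_rot: [0.0, 0.691, 0.723, -0.0]
force: [0.7, -0.4, -0.8]
grip_width: -0.002
grip_force: 0.0
```

send_rows(targets=[[1,0,0,0.001,0,0,0],[1,0,0,0.001,0,0,0],[1,0,0,0.001,0,0,0],[1,0,0,0,0,0,0],[1,0,0,0,0,0,0],[1,0,0,0,0,0,0],[1,0,0,0,0,0,0],[1,0,0,0,0,0,0],[1,0,0,0,0,0,0],[1,0,0,0,0,0,0]])

```text
time_s: 102.3
eef_pos: [614.2, 275.2, 95.6]
ee_rot: [0.0, 0.691, 0.723, -0.0]
force: [-0.7, -0.1, 0.0]
grip_width: 0.0
grip_force: 0.0
```

send_rows(targets=[[1,0,0,0.001,0,0,0],[1,0,0,0.001,0,0,0],[1,0,0,0,0,0,0],[1,0,0,0,0,0,0],[1,0,0,0,0,0,0],[1,0,0,0,0,0,0],[1,0,0,0,0,0,0],[1,0,0,0,0,0,0],[1,0,0,0,0,0,0],[1,0,0,0,0,0,0]])

```text
time_s: 103.55
eef_pos: [614.2, 275.2, 93.6]
ee_rot: [0.0, 0.691, 0.723, -0.0]
force: [-0.0, 0.8, -0.0]
grip_width: -0.001
grip_force: 0.0
```

send_rows(targets=[[1,0,0,0.001,0,0,0],[1,0,0,0.001,0,0,0],[1,0,0,0.001,0,0,0],[1,0,0,0,0,0,0],[1,0,0,0,0,0,0],[1,0,0,0,0,0,0],[1,0,0,0,0,0,0],[1,0,0,0,0,0,0],[1,0,0,0,0,0,0],[1,0,0,0,0,0,0]])

```text
time_s: 104.8
eef_pos: [614.2, 275.2, 90.6]
ee_rot: [0.0, 0.691, 0.723, -0.0]
force: [-0.4, -0.4, 0.2]
grip_width: -0.001
grip_force: 0.0
```

send_rows(targets=[[1,0,0,0.001,0,0,0],[1,0,0,0.001,0,0,0],[1,0,0,0,0,0,0],[1,0,0,0,0,0,0],[1,0,0,0,0,0,0],[1,0,0,0,0,0,0],[1,0,0,0,0,0,0],[1,0,0,0,0,0,0],[1,0,0,0,0,0,0],[1,0,0,0,0,0,0]])

```text
time_s: 106.05
eef_pos: [614.2, 275.2, 88.6]
ee_rot: [0.0, 0.691, 0.723, -0.0]
force: [0.4, -0.5, 0.2]
grip_width: 0.001
grip_force: 0.0
```

send_rows(targets=[[1,0,0,0.001,0,0,0],[1,0,0,0.001,0,0,0],[1,0,0,0,0,0,0],[1,0,0,0,0,0,0],[1,0,0,0,0,0,0],[1,0,0,0,0,0,0],[1,0,0,0,0,0,0],[1,0,0,0,0,0,0],[1,0,0,0,0,0,0],[1,0,0,0,0,0,0]])

```text
time_s: 107.3
eef_pos: [614.2, 275.2, 86.6]
ee_rot: [0.0, 0.691, 0.723, -0.0]
force: [-0.1, -0.4, -0.4]
grip_width: 0.006
grip_force: 0.0
```

send_rows(targets=[[1,0,0,0.001,0,0,0],[1,0,0,0.001,0,0,0],[1,0,0,0,0,0,0],[1,0,0,0,0,0,0],[1,0,0,0,0,0,0],[1,0,0,0,0,0,0],[1,0,0,0,0,0,0],[1,0,0,0,0,0,0],[1,0,0,0,0,0,0],[1,0,0,0,0,0,0]])

```text
time_s: 108.55
eef_pos: [614.2, 275.2, 84.5]
ee_rot: [0.0, 0.691, 0.723, -0.0]
force: [0.6, -0.3, -0.9]
grip_width: -0.002
grip_force: 0.0
```

send_rows(targets=[[1,0,0,0.001,0,0,0],[1,0,0,0.001,0,0,0],[1,0,0,0,0,0,0],[1,0,0,0,0,0,0],[1,0,0,0,0,0,0],[1,0,0,0,0,0,0],[1,0,0,0,0,0,0],[1,0,0,0,0,0,0],[1,0,0,0,0,0,0],[1,0,0,0,0,0,0]])

```text
time_s: 109.8
eef_pos: [614.2, 275.2, 82.6]
ee_rot: [0.0, 0.691, 0.723, -0.0]
force: [-0.2, 0.8, -0.5]
grip_width: 0.006
grip_force: 0.0
```

send_rows(targets=[[1,0,0,0.001,0,0,0],[1,0,0,0.001,0,0,0],[1,0,0,0,0,0,0],[1,0,0,0,0,0,0],[1,0,0,0,0,0,0],[1,0,0,0,0,0,0],[1,0,0,0,0,0,0],[1,0,0,0,0,0,0],[1,0,0,0,0,0,0],[1,0,0,0,0,0,0]])

```text
time_s: 111.05
eef_pos: [614.5, 275.3, 82.3]
ee_rot: [0.001, 0.691, 0.723, 0.0]
force: [-3.9, -1.2, 10.3]
grip_width: 0.003
grip_force: 4.8
```

```bash
python3 - <<'E'
from h import *
p,R,s=pose();print(p,s["force"])
W=ctrl.capture("wrist");save(W,"w31")
g=cv2.cvtColor(np.array(W["img"]),cv2.COLOR_RGB2GRAY);print(g[190:290:6,226:288:5])
print(proj(W,(614.2,275.2,106)),[np.round(a["extent"]).tolist() for a in ctrl.boxes_of("holder_0",W)])
E
```

```text
[614.53692091 275.26941081  82.25020962] [-3.85897806 -1.17010199 10.34295578]
[[103  93 111 118 115 108 111 114 126 136 118  94  98]
 [ 99 108 106 122 149 157 158 156 142 121 122 131  98]
 [107 103 153 165 165 155 148 159 163 162 147 119 113]
 [105 156 158 117  67  67  70  76  76 136 163 153 119]
 [118 155  96  64  68  73  66  77  80  78 120 154 120]
 [145 158  64  67  69  73  39  36  76  80  80 158 131]
 [134 134  38  76  89 101  91  79  96  89  82 150 124]
 [107  59  67 110 154 159 162 160 157 124  99  65 102]
 [101  70 123 122  65  64  25  60  62 100 132  66  98]
 [103  67 128  89  65  65  24  59  65  79 129  63  98]
 [ 39  20  24  59  65  63  22  58  65  62  25  21  31]
 [ 32  34  34  65  65  59  18  55  64  65  31  34  36]
 [ 26  28  28  65  62  58  19  51  64  67  31  30  29]
 [ 20  18  19  64  65  53  17  48  64  64  24  23  22]
 [ 17  17  18  79 149 130  34 111 151  85  26  22  23]
 [ 19  14  18  19  14 147  44 130  21  14  19  18  19]
 [ 21  34  26  17  14  28  48  29  18  18  23  36  27]]
[257.26579001 249.89084584] [[93.0, 301.0, 38.0, 22.0], [226.0, 191.0, 61.0, 52.0], [250.0, 324.0, 15.0, 31.0], [55.0, 180.0, 95.0, 82.0]]
```

Contact came at TCP 82.3 with 10 N, which is my reference since holder 1 is home. I'll probe the other three to the same commanded height.

send_rows(targets=[[1,0,0,-0.02,0,0,0],[1,0,0,-0.02,0,0,0],[1,-0.04,-0.0035,0,0,0,0],[1,-0.0397,-0.0036,0,0,0,0],[1,0,0,0.02,0,0,0],[1,0,0,0.014,0,0,0],[1,0,0,0.004,0,0,0],[1,0,0,0.002,0,0,0],[1,0,0,0,0,0,0],[1,0,0,0,0,0,0]])

```text
time_s: 112.4
eef_pos: [610.7, 195.6, 82.3]
ee_rot: [0.0, 0.69, 0.724, -0.0]
force: [-7.0, -2.8, 9.9]
grip_width: 0.004
grip_force: 5.2
```

send_rows(targets=[[1,0,0,-0.02,0,0,0],[1,0,0,-0.02,0,0,0],[1,0.0037,-0.04,0,0,0,0],[1,0.004,-0.0397,0,0,0,0],[1,0,0,0.02,0,0,0],[1,0,0,0.014,0,0,0],[1,0,0,0.004,0,0,0],[1,0,0,0.002,0,0,0],[1,0,0,0,0,0,0],[1,0,0,0,0,0,0]])

```text
time_s: 113.65
eef_pos: [531.2, 199.5, 82.2]
ee_rot: [0.0, 0.691, 0.723, 0.0]
force: [-5.6, -1.1, 11.8]
grip_width: -0.005
grip_force: 6.2
```

send_rows(targets=[[1,0,0,-0.02,0,0,0],[1,0,0,-0.02,0,0,0],[1,0.04,0.0034,0,0,0,0],[1,0.0395,0.0034,0,0,0,0],[1,0,0,0.02,0,0,0],[1,0,0,0.014,0,0,0],[1,0,0,0.004,0,0,0],[1,0,0,0.002,0,0,0],[1,0,0,0,0,0,0],[1,0,0,0,0,0,0]])

```text
time_s: 114.9
eef_pos: [534.2, 278.7, 82.3]
ee_rot: [0.0, 0.691, 0.723, 0.0]
force: [-6.3, -0.9, 10.3]
grip_width: 0.004
grip_force: 4.6
```

All four are at the same height, so all are home. I'll retreat, do a last check and hand in.

send_rows(targets=[[1,0,0,-0.03,0,0,0],[1,0,0,-0.05,0,0,0],[1,0,0,-0.05,0,0,0],[1,0,0,-0.05,0,0,0],[1,0,0,0,0,0,0],[1,0,0,0,0,0,0],[1,0,0,0,0,0,0],[1,0,0,0,0,0,0],[1,0,0,0,0,0,0],[1,0,0,0,0,0,0]])

```text
time_s: 116.15
eef_pos: [534.0, 279.1, 260.4]
ee_rot: [0.0, 0.691, 0.723, -0.0]
force: [-0.0, 0.5, -0.6]
grip_width: -0.001
grip_force: 0.0
```

```bash
python3 - <<'E'
from h import *
p,R,s=pose();print(p,s["force"],s["time_s"])
W=ctrl.capture("wrist");S=ctrl.capture("side")
H=[(613.8,275.4),(610.8,195.3),(533.9,279),(530.8,199.3)]
print("exp",[proj(W,(*h,22)).round(1).tolist() for h in H])
print([(np.round(a["point"],1).tolist(),round(a["score"],2)) for a in ctrl.landmark_of("holder_0",W)][:6])
land(S,dict(lock_pin=104,bin_handle=96,bin_eye=76))
print(ctrl.finish_job())
E
```

```text
[533.96360107 279.08018804 260.41818784] [-0.03513415  0.45086334 -0.57769783] 116.15
exp [[322.5, 155.5], [313.8, 216.8], [257.0, 149.6], [251.7, 211.2]]
[([313.5, 215.5], 0.93), ([255.2, 150.5], 0.91), ([249.9, 217.0], 0.82), ([319.1, 160.1], 0.75)]
lock_pin [([291.5, 240.3], 0.5, [497.8, -388.1, 104.0]), ([239.1, 192.5], 0.48, [497.5, -67.4, 104.0])]
bin_handle [([261.9, 219.0], 0.88, [489.7, -242.3, 96.0])]
bin_eye [([211.2, 167.2], 0.74, [522.4, 257.8, 76.0]), ([238.2, 201.7], 0.55, [492.8, -71.1, 76.0])]
the job is handed in; nothing more can be done
None
```

All four tool holders stand home in the stand's sleeves, the bin is shut and locked with the pin, and the job is handed in at 116 s (no verdict was returned); one push on the bin handle briefly read about 85 N at the wrist (limit 120 N) before the bin swung shut.

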